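# Close and pin the battery case

### The arm

A 7-joint arm with a two-finger parallel gripper is mounted at the origin on a cart in front of the work surface, level with it; the furniture and walls round the work are solid. World frame = base frame: x ahead of the robot, y to its left, z up, the work surface at z = 0. Lengths are in m, angles in rad, forces in N, time in s.
With the tool pointing down it reaches from about 0.4 to 0.75 m from the base axis. Payload 19.5 kg.
Tool frame: the origin (TCP) lies between the finger pads; the fingertips stand finger_overhang ahead of it and the grasp point (between the pads) lies 6 mm ahead of it (finger_overhang is the distance from the TCP to the fingertips, in m); z points along the fingers, x is the direction in which the jaws open and shut, and the axes are right-handed (so a half turn about z gives the same grasp; the last joint's range is limited). The gripper opens to 85 mm and grips with 20 to 120 N. Pads are 22 mm wide; open, the fingers measure 114 mm over their backs; the gripper's body (76 mm by 85 mm) begins 54 mm behind the grasp point. The pads swing forward as they close: fully open they stand 13 mm farther back than shut.
Start: joints at [-1.313, 0.707, -0.028, 1.485, 0.022, 0.951, -0.075], TCP at [0.17, 0.549, 0.224] pointing down, gripper open.
Joint ranges: [-2.71, 2.71], [-0.32, 2.16], [-1.57, 1.52], [0, 2.45], [-1.46, 4.6], [0, 2.02], [-2.83, 2.83]. Speed limits (rad/s): [1.89, 1.89, 2.57, 2.57, 3.01, 3.01, 3.01].

### API

Orientations are given as a 3x3 rotation matrix whose columns are the frame's x, y, z axes.
In Python, from workcell import read_state, snapshot, calibration, hand_in, finger_overhang gives the robot as it stands.
- The arm moves only by the tool play_rows, never from a script. Its argument "rows" is a list of rows, each an object of numbers: "ax", "ay", "az": the turn, a rotation vector about the world's x, y, z in degrees; "x", "y", "z": the shift along the world's x, y, z in m; "hand": the closure, from 0 (fully open) to 1 (shut). A call has exactly 8 rows; each row shifts and turns the pose as measured when the row begins; what a row does not reach is not made up. A row lasts 1/8 s, in which the tool goes at most 62.5 mm and 10.7 degrees, less where a joint would pass 70% of its speed; a pose out of reach is approached as far as the arm can. A call with a gripper value outside its range is refused whole. The fingers move at their own pace and stop on an object; "newtons" is the grip in N (left out, the last holds). Time passes only in rows, so rows that do not move let the fingers close, or fill a call up. It gives the time, the measured TCP pose, the force and the opening at its end, in the units of the state.
- read_state(): the state, without advancing time (a new reading comes with each control period).
- snapshot(name): name is "side" or "top"; returns the picture (400x640x3 uint8, blue, green, red); there is no depth.
- calibration(name): a dict with "camera_matrix" (3x3 intrinsics, pixels), "pose" (4x4, takes a point from camera to world coordinates). Camera axes: x right, y down, z forward; pixel columns grow to the right and rows downward; lengths in m; the calibration is good to about 2 mm. A picture is of the moment at which its call begins. calibration takes no time and is no camera call.
- hand_in(): hands the job in, once; it reports no verdict.
The state is a dict: "time_s": time; "qpos": joint angles; "qd": joint speeds; "joint_torque": joint torques, N m; "position": TCP position; "ee_rot": TCP orientation; "ft_force": force on the tool from outside, world axes, zero at the start; "moment": the same for the moment, N m; "width": opening from 0.0 (shut) to 1.0 (fully open).
Only numpy, scipy, OpenCV 4.12 (cv2) and the standard library are available. Lean on these libraries where they do the work, as an engineer would, in place of code of your own. Each camera call takes 0.05 s, during which the arm holds its last target.

### The job

Close up the open battery case: hook the cover's lip under the ledge along the case's low front edge, swing the other edge down shut so that its eye drops between the two lugs of the bracket, then push the flat-handled locking pin lengthwise through lug, eye and lug until its handle comes up against the bracket, and let go. Leave the two dishes where they are.

Things in the scene. Friction and masses are not known exactly. Their poses are not given: they have to be found in the camera images.
- battery_case: Grey battery case, fixed, 145 (x) x 110 mm (y); origin at the centre of its underside, x from its low front edge (ledge, terminals) to its high rear edge (bracket), z up. Its open top, the rim plane, slopes up 8 degrees towards the rear: 50 mm high in front, 69 mm behind. The 4 mm side walls (102 mm apart inside) carry the cover; three cells lie 8 mm or more below the rim
- case_ledge (a point): Place of cover_lip when the cover is home: 2 mm above the rim plane, 0.5 mm behind the front wall, which stops the lip. The ledge above, 4 mm thick, overhangs the opening by 8 mm, underside 6.5 mm above the rim plane; free space below it. Axes as battery_case
- case_bore (a point): Centre of the steel bracket on the 62 mm rear deck, half-way between its two lugs on the axis of their 14 mm bores, which run along y; 82 mm above the bench; axes as battery_case. Lugs: round-topped, 28 mm across, from 17 to 27 mm either side of the middle. A web 14 mm high joins them 15 mm behind the axis, so the cover cannot be laid in flat or slid in from behind
- cover_grip (a point): Centre of the handle bar of the loose cover: black, 86 mm long (y), 10 mm thick (x), 12 mm high, 24 mm free below it; 36 mm above the cover's underside. Cover axes: x from lip to eye, z out of the handle side. Aluminium panel 71 x 108 mm, 6 mm thick, about 0.25 kg, lying handle up. Home: underside on the rim plane, tilted 8 degrees, eye high
- cover_lip (a point): Middle of the edge of the cover's lip, half-way through its thickness, 51.5 mm from the handle's middle along -x and 2 mm above the underside. The lip is 90 mm wide, 4 mm thick, flush with the underside, and projects 12.5 mm from the panel. Axes as the cover
- cover_eye (a point): Centre of the cover's eye, a tube along y 30 mm wide, 25 mm outside, 16 mm bore, 66 mm from the handle's middle along +x and 16 mm above the underside; meets case_bore when the cover is home. Axes as the cover
- pin_grip (a point): centre of the grip of the locking pin, in its flat steel handle 50 mm long, 24 mm wide, 12 mm thick, 28 mm behind the shoulder where the shank begins; lies 6 mm above the bench at the start. x axis along the pin towards its tip, y across the flat, z up. Shank 12 mm thick, 72 mm long, the last 4 mm tapered to 7.6 mm; 0.12 kg
- pin_tip (a point): end of the pin's shank, on its axis, 100 mm from pin_grip; axes as the pin
- dish: low round clear dish with lid, 58 mm across, 14 mm high, near the bench's front edge; a bystander; origin under its centre
- dish_low: another such dish, behind and to the left of the case; a bystander; origin under its centre

How it is judged:
By the outcome, as a careful person would: the job done as asked, in the order asked, and still so for the second after the job is handed in, with the robot touching nothing.
It also fails if it takes over 61 s, if anything falls off the work surface, if the arm or the gripper's body presses on something with over 40 N, if the wrist force passes 120 N, or if a joint passes its speed limit or range.

## Working session

There is one attempt and no reset: what is moved stays moved. The work goes in short steps, Python scripts to look and compute and a tool call to move; the robot and the scene stay as the last step left them, time stands still between calls to the robot, and variables do not carry over. Pictures are saved under pics/ and viewed, and the job is handed in when it is done.

Besides the shell and the picture viewer there is one more tool, called after "Emit:" by a JSON object that holds its "op" and its "data". play_rows: Moves the arm, as the interface text tells. Its arguments: {"type":"object","properties":{"rows":{"type":"array"},"newtons":{"type":"number"}},"required":["rows"]}

```bash
mkdir -p pics; ls
python3 - <<'E'
from workcell import *
import cv2,numpy as np
np.set_printoptions(precision=4,suppress=True)
s=read_state()
print(s, finger_overhang if not callable(finger_overhang) else finger_overhang())
for n in("side","top"):
    c=calibration(n);print(n,np.array(c["camera_matrix"]),np.array(c["pose"]))
    cv2.imwrite(f"pics/{n}0.png",snapshot(n))
E
```

```text
pics
{'time_s': 0.0, 'qpos': array([-1.3127,  0.7071, -0.0276,  1.485 ,  0.022 ,  0.9509, -0.0755]), 'qd': array([-0.0019,  0.0001,  0.0026,  0.0008, -0.0015, -0.001 ,  0.0019]), 'joint_torque': array([  0.0006, -88.3217,   1.2348, -23.6167,   0.0169,   0.0065,
        -0.    ]), 'position': array([0.1697, 0.5491, 0.2239]), 'ee_rot': array([[ 0.2953,  0.9554, -0.0003],
       [ 0.9554, -0.2953, -0.0011],
       [-0.0011,  0.    , -1.    ]]), 'ft_force': array([-0.4661,  0.5511,  0.3982]), 'moment': array([-0.0315,  0.0212, -0.0054]), 'width': 0.9991306831074671} 0.025
side [[472.1943   0.     327.0994]
 [  0.     472.1943 196.07  ]
 [  0.       0.       1.    ]] [[-0.99   -0.0666  0.1245  0.4067]
 [-0.1404  0.5547 -0.8201  1.0441]
 [-0.0145 -0.8294 -0.5585  0.6456]
 [ 0.      0.      0.      1.    ]]
top [[414.6546   0.     314.0064]
 [  0.     414.6546 200.4182]
 [  0.       0.       1.    ]] [[-0.0131 -0.9898  0.142   0.4433]
 [-0.9997  0.01   -0.0229  0.2636]
 [ 0.0212 -0.1423 -0.9896  0.9449]
 [ 0.      0.      0.      1.    ]]
```

View pics/side0.png

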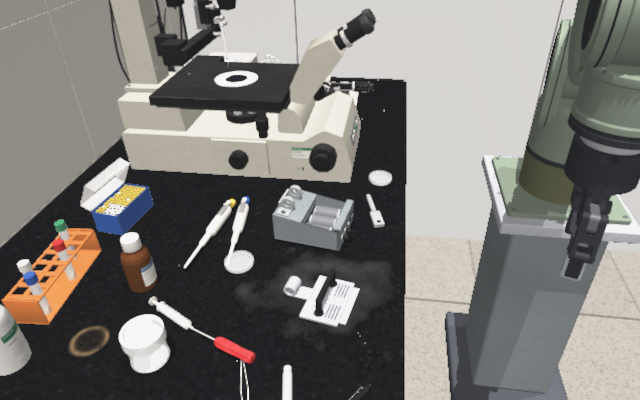

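View pics/top0.png

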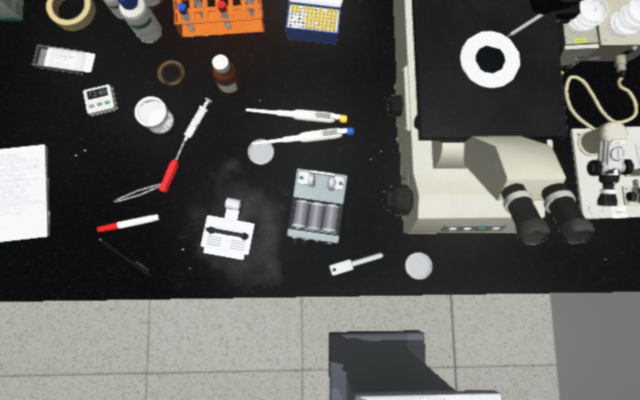

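The pictures show the cover at about (228,230) in the top view, the case at (318,205), the pin at (357,264) and the dishes at (261,151) and (418,265). In the side view the cover is at (325,297), the case at (313,217) and the pin at (375,212). Next I enlarge these areas.

Run:
```python
import cv2
a=cv2.imread("pics/top0.png");b=cv2.imread("pics/side0.png")
cv2.imwrite("pics/t1.png",cv2.resize(a[160:285,190:390],None,fx=4,fy=4,interpolation=cv2.INTER_CUBIC))
cv2.imwrite("pics/s1.png",cv2.resize(b[180:330,230:400],None,fx=4,fy=4,interpolation=cv2.INTER_CUBIC))
```

```text
(no output)
```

View pics/t1.png

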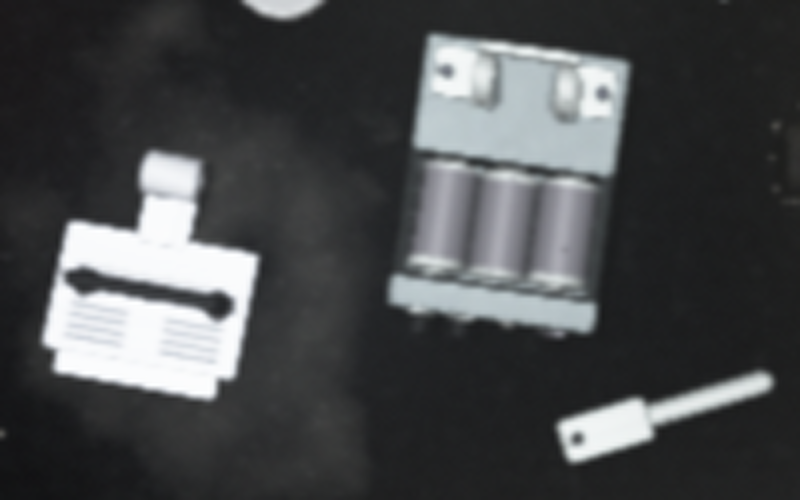

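View pics/s1.png

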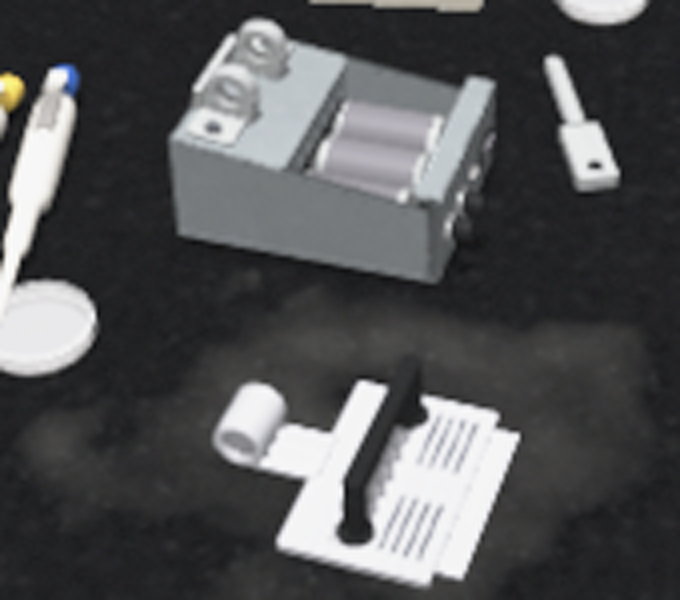

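```bash
cat > h.py <<'E'
import numpy as np,cv2
from workcell import *
np.set_printoptions(precision=4,suppress=True)
def cam(n):
    c=calibration(n);return np.array(c["camera_matrix"]),np.array(c["pose"])
def ray(n,p):
    K,T=cam(n);d=T[:3,:3]@np.linalg.inv(K)@np.array([p[0],p[1],1.]);return T[:3,3],d/np.linalg.norm(d)
def plane(n,p,z):
    o,d=ray(n,p);return o+d*(z-o[2])/d[2]
def tri(pt,ps):
    o1,d1=ray("top",pt);o2,d2=ray("side",ps)
    A=np.stack([d1,-d2],1);t=np.linalg.lstsq(A,o2-o1,rcond=None)[0]
    a,b=o1+d1*t[0],o2+d2*t[1];return (a+b)/2,np.linalg.norm(a-b)
def proj(n,P):
    K,T=cam(n);q=K@(T[:3,:3].T@(np.asarray(P)-T[:3,3]));return q[:2]/q[2]
E
python3 - <<'E'
from h import *
T=lambda u,v:((u+.5)/4-.5+190,(v+.5)/4-.5+160)
S=lambda u,v:((u+.5)/4-.5+230,(v+.5)/4-.5+180)
pairs={'ledge FL':((388,303),(413,197)),'ledge FR':((593,332),(495,82)),'deck RL':((430,35),(170,143)),
'nearlug top':((484,55),(232,66)),
'eye near end top':((143,172),(240,395)),
'bar L end':((67,278),(350,495)),'bar R end':((232,300),(412,362)),
'panel RL':((68,220),(278,545)),'panel RR':((258,257),(362,382)),
'lip FL':((56,372),(462,578)),'lip FR':((213,398),(518,432)),
'pin tip':((770,380),(551,60)),'pin h1':((557,425),(617,183)),'pin h2':((572,462),(580,188)),'pin h3':((640,400),(605,122)),'pin h4':((653,435),(562,130))}
for k,(t,s) in pairs.items(): print(k,*tri(T(*t),S(*s)))
b=cv2.imread("pics/top0.png");g=cv2.cvtColor(b,cv2.COLOR_BGR2GRAY)
for n,th in(("top",150),("side",150)):
    g=cv2.cvtColor(cv2.imread(f"pics/{n}0.png"),cv2.COLOR_BGR2GRAY)
    _,m=cv2.threshold(g,th,255,0)
    c,_=cv2.findContours(m,cv2.RETR_EXTERNAL,cv2.CHAIN_APPROX_NONE)
    for k in c:
        if cv2.contourArea(k)>100:
            x=cv2.boundingRect(k)
            if (n=="top" and 190<x[0]<440 and 130<x[1]<280) or (n=="side" and 220<x[0]<400 and 160<x[1]<310): print(n,x,cv2.minAreaRect(k))
E
```

```text
ledge FL [0.5021 0.3028 0.0624] 0.013130972721642917
ledge FR [0.4784 0.1935 0.0603] 0.0011270095292697498
deck RL [0.6393 0.2788 0.0668] 0.0006383377028814168
nearlug top [0.616  0.2497 0.0985] 0.0111595999057091
eye near end top [0.5698 0.436  0.0463] 0.0008845927820562096
bar L end [0.5131 0.4785 0.0346] 0.00043619371960964957
bar R end [0.4991 0.3889 0.0315] 0.0019329330478269043
panel RL [0.5466 0.4853 0.006 ] 0.0027462366180228725
panel RR [0.525  0.3781 0.0053] 0.0015280750904894198
lip FL [0.4628 0.4908 0.0031] 0.00032923743313495674
lip FR [0.4467 0.4026 0.0057] 0.0008611622829606798
pin tip [0.4529 0.0903 0.0082] 0.00022977914333782625
pin h1 [0.4189 0.2105 0.01  ] 0.02154905239877478
pin h2 [ 0.4186  0.2026 -0.0003] 0.01954388041477146
pin h3 [0.43   0.1647 0.0179] 0.025634637540575416
pin h4 [0.4325 0.1573 0.0057] 0.018287113515084153
top (330, 254, 53, 21) ((356.13763427734375, 262.458740234375), (10.536090850830078, 53.829837799072266), 73.3007583618164)
top (406, 253, 26, 26) ((418.5, 265.5), (25.0, 25.0), 90.0)
top (288, 229, 50, 14) ((312.356689453125, 235.9790039062
[... 674 characters left out ...]
85734558105)
side (284, 275, 76, 51) ((319.2059326171875, 297.676513671875), (73.48829650878906, 46.324302673339844), 14.03624439239502)
side (309, 200, 44, 31) ((330.3017578125, 211.12933349609375), (33.745758056640625, 36.765804290771484), 23.198589324951172)
side (224, 197, 30, 77) ((244.43540954589844, 235.95404052734375), (28.389802932739258, 76.45220947265625), 13.626993179321289)
side (366, 194, 19, 33) ((373.7328796386719, 209.78765869140625), (34.29305648803711, 9.94849681854248), 69.44395446777344)
side (273, 185, 44, 38) ((294.2000427246094, 204.1000213623047), (30.857736587524414, 36.671512603759766), 26.56505012512207)
side (369, 170, 23, 16) ((380.0, 177.5), (15.0, 22.0), 90.0)
```

Run:
```python
import cv2
a=cv2.imread("pics/top0.png");b=cv2.imread("pics/side0.png")
def c(im,x,y,w,h,n,f=10):
    cv2.imwrite(n,cv2.resize(im[y:y+h,x:x+w],None,fx=f,fy=f,interpolation=cv2.INTER_CUBIC))
c(a,285,163,70,55,"pics/t2.png");c(b,268,182,75,58,"pics/s2.png")
```

```text
(no output)
```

View pics/t2.png

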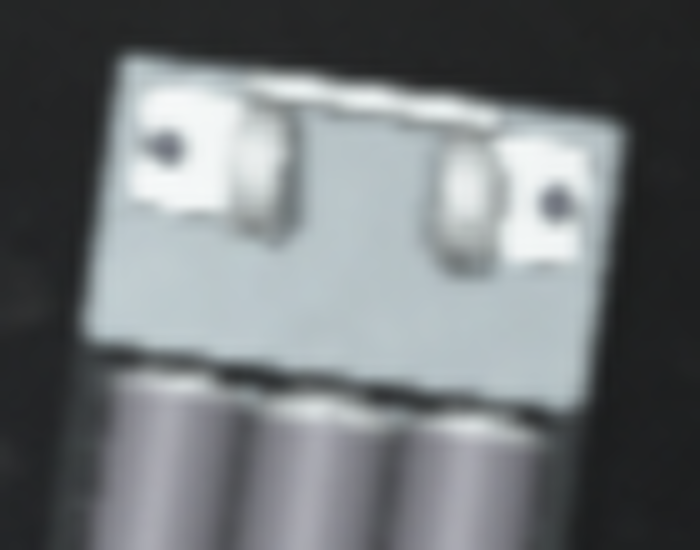

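View pics/s2.png

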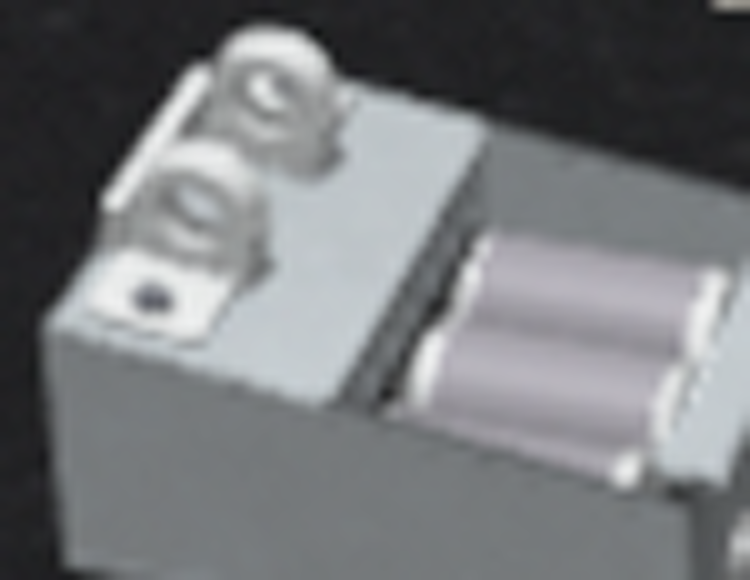

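Run:
```python
from h import *
T=lambda u,v:((u+.5)/10-.5+285,(v+.5)/10-.5+163)
S=lambda u,v:((u+.5)/10-.5+268,(v+.5)/10-.5+182)
T4=lambda u,v:((u+.5)/4-.5+190,(v+.5)/4-.5+160)
S4=lambda u,v:((u+.5)/4-.5+230,(v+.5)/4-.5+180)
print("dot",tri(T(165,147),S(153,297)),tri(T(122,55),S(48,322)),tri(T(627,122),T(0,0)) and "")
d1,d2=plane("top",T(165,147),.065),plane("top",T(555,202),.065);print(d1,d2,"mid",(d1+d2)/2,np.degrees(np.arctan2(*(d1-d2)[[1,0]]))-90,np.linalg.norm(d1-d2))
C=[plane("top",T(*p),.062) for p in((122,55),(627,122),(85,335),(585,410))]
print(np.array(C)); 
for a,b in((0,1),(2,3)): d=C[a]-C[b];print("rear/front deck yaw",np.degrees(np.arctan2(d[1],d[0]))-90,np.linalg.norm(d),(C[a]+C[b])[:2]/2)
for a,b in((0,2),(1,3)): d=C[a]-C[b];print("side yaw",np.degrees(np.arctan2(d[1],d[0])),np.linalg.norm(d))
b1,b2=plane("side",S(187,212),.082),plane("side",S(265,95),.082);print("bores",b1,b2,np.linalg.norm(b1-b2))
# lug tops
for p in((262,160),(468,200)): print("lug top",plane("top",T(*p),.096))
# ledge front edge corners
F=[plane("top",T4(*p),.0605) for p in((388,303),(593,332))];print(F,(F[0]+F[1])/2)
print("ledgeFR tri",tri(T4(593,332),S4(495,82)))
```

```text
dot (array([0.6182, 0.2704, 0.0733]), np.float64(0.001049973822427399)) (array([0.6386, 0.2795, 0.0716]), np.float64(0.0013071839074322055)) 
[0.6204 0.2705 0.065 ] [0.6075 0.1864 0.065 ] mid [0.614  0.2285 0.065 ] -8.682824241941304 0.08509029798186253
[[0.6414 0.2797 0.062 ]
 [0.6256 0.1701 0.062 ]
 [0.5799 0.2881 0.062 ]
 [0.5625 0.1807 0.062 ]]
rear/front deck yaw -8.201655077143357 0.11077555235349565 [0.6335 0.2249]
rear/front deck yaw -9.195185866349007 0.10883392858249658 [0.5712 0.2344]
side yaw -7.777513682306017 0.06208628900941971
side yaw -9.543427932339346 0.06398926102397406
bores [0.614  0.2515 0.082 ] [0.6065 0.2057 0.082 ] 0.046439081217442814
lug top [0.6112 0.2501 0.096 ]
lug top [0.6023 0.2073 0.096 ]
[array([0.4957, 0.3023, 0.0605]), array([0.479 , 0.1935, 0.0605])] [0.4873 0.2479 0.0605]
ledgeFR tri (array([0.4784, 0.1935, 0.0603]), np.float64(0.0011270095292697498))
```

Run:
```python
from h import *
inv=lambda q:((q[0]+.5-268)*10-.5,(q[1]+.5-182)*10-.5)
im=cv2.imread("pics/s2.png")
R=np.array([.6335,.2249]);yaw=np.radians(-8.7);X=np.array([np.cos(yaw),np.sin(yaw)]);Y=np.array([-X[1],X[0]])
pts=[]
for p in([.6414,.2797,.062],[.6256,.1701,.062],[.5799,.2881,.062],[.5625,.1807,.062],[.6414,.2797,0]):
    q=inv(proj("side",p));pts.append(q);cv2.circle(im,(int(q[0]),int(q[1])),6,(0,0,255),2)
print(np.array(pts))
print(np.array([inv(proj("side",p)) for p in([.6204,.2705,.065],[.4957,.3023,.0605],[.479,.1935,.0605])]))
cv2.imwrite("pics/s3.png",im)
```

```text
[[ 35.2114 358.6726]
 [218.2094  77.4648]
 [318.1926 404.6008]
 [485.6351 121.5827]
 [ 58.4636 590.2433]]
[[142.6829 328.2832]
 [718.111  483.9218]
 [853.1373 184.649 ]]
```

View pics/s3.png

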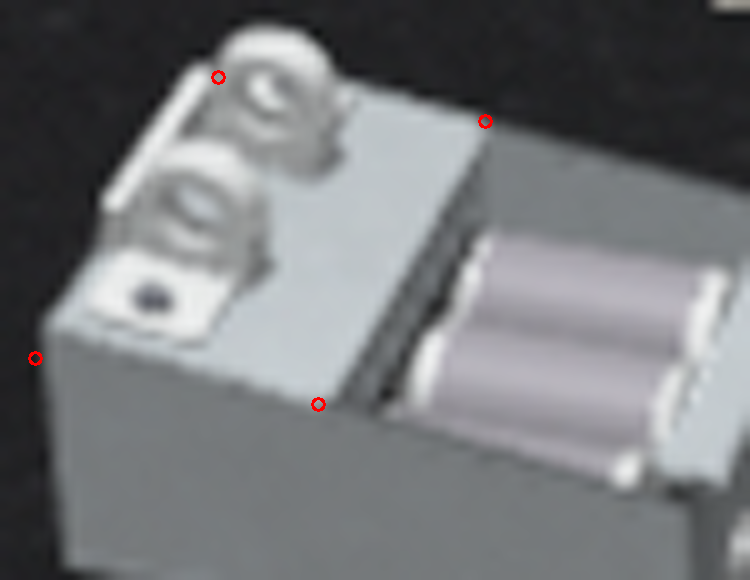

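Run:
```python
from h import *
T=lambda u,v:((u+.5)/10-.5+285,(v+.5)/10-.5+163)
S=lambda u,v:((u+.5)/10-.5+268,(v+.5)/10-.5+182)
for t,s in(((250,85),(113,200)),((495,115),(205,75)),((122,55),(48,322)),((85,335),(325,400)),((585,410),(485,122)),((165,147),(153,297)),
 ((130,205),(88,285)),((225,215),(205,335)),((130,205),(185,338)),((125,205),(195,338)),((240,225),(265,265)),((285,240),(270,265)),((490,270),(340,165))): print(t,s,*tri(T(*t),S(*s)))
for z in(.082,.085,.088):
    b1,b2=plane("side",S(187,212),z),plane("side",S(265,95),z);d=(b1-b2)/np.linalg.norm(b1-b2);print(z,b1,b2,np.linalg.norm(b1-b2),b1-.027*d)
```

```text
(250, 85) (113, 200) [0.6296 0.2522 0.0843] 0.00020586825815155162
(495, 115) (205, 75) [0.6221 0.2002 0.0826] 0.0021280585619027495
(122, 55) (48, 322) [0.6386 0.2795 0.0716] 0.0013071839074322055
(85, 335) (325, 400) [0.5791 0.288  0.0633] 0.0012799161072950707
(585, 410) (485, 122) [0.5626 0.1807 0.0619] 9.628854439680564e-05
(165, 147) (153, 297) [0.6182 0.2704 0.0733] 0.001049973822427399
(130, 205) (88, 285) [0.6166 0.2797 0.081 ] 0.023673822036690082
(225, 215) (205, 335) [0.6088 0.2578 0.0548] 0.003191370330222279
(130, 205) (185, 338) [0.6082 0.2783 0.069 ] 0.0024467795246277983
(125, 205) (195, 338) [0.6069 0.2792 0.07  ] 0.0002776651623198213
(240, 225) (265, 265) [0.5996 0.2543 0.072 ] 0.0045402883905310085
(285, 240) (270, 265) [0.5991 0.2448 0.065 ] 0.001249505838222129
(490, 270) (340, 165) [0.5926 0.2004 0.0613] 0.0015281083926174887
0.082 [0.614  0.2515 0.082 ] [0.6065 0.2057 0.082 ] 0.046439081217442814 [0.6096 0.2249 0.082 ]
0.085 [0.6129 0.2558 0.085 ] [0.6055 0.2102 0.085 ] 0.046191873636897654 [0.6085 0.2291 0.085 ]
0.088 [0.6118 0.26   0.088 ] [0.6044 0.2146 0.088 ] 0.04594466605635256 [0.6074 0.2333 0.088 ]
```

Run:
```python
import cv2
a=cv2.imread("pics/top0.png");b=cv2.imread("pics/side0.png")
def c(im,x,y,w,h,n,f=10):
    cv2.imwrite(n,cv2.resize(im[y:y+h,x:x+w],None,fx=f,fy=f,interpolation=cv2.INTER_CUBIC))
c(a,197,195,65,68,"pics/t4.png",8);c(a,322,245,68,35,"pics/t5.png");c(b,280,265,86,65,"pics/s4.png",8);c(b,358,186,36,50,"pics/s5.png")
```

```text
(no output)
```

View pics/t4.png

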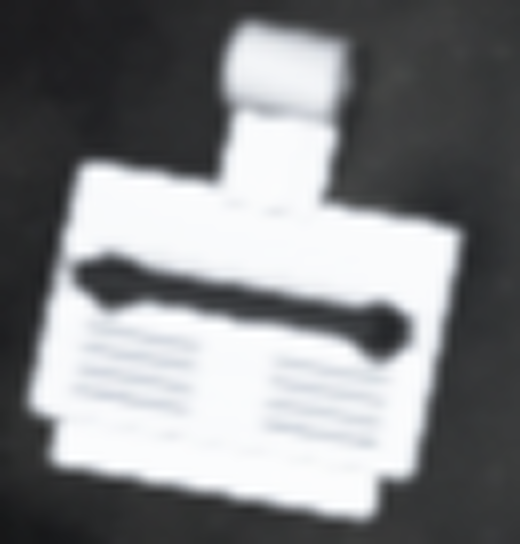

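View pics/t5.png

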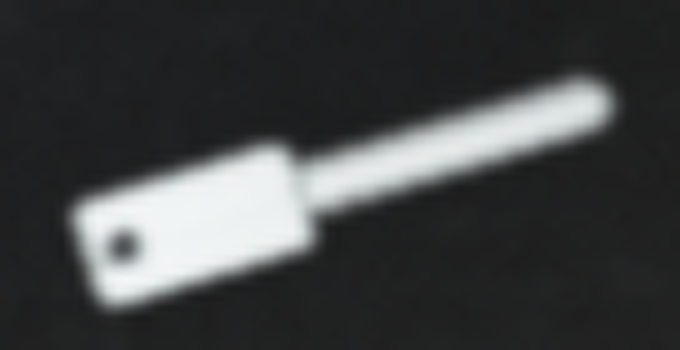

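View pics/s4.png

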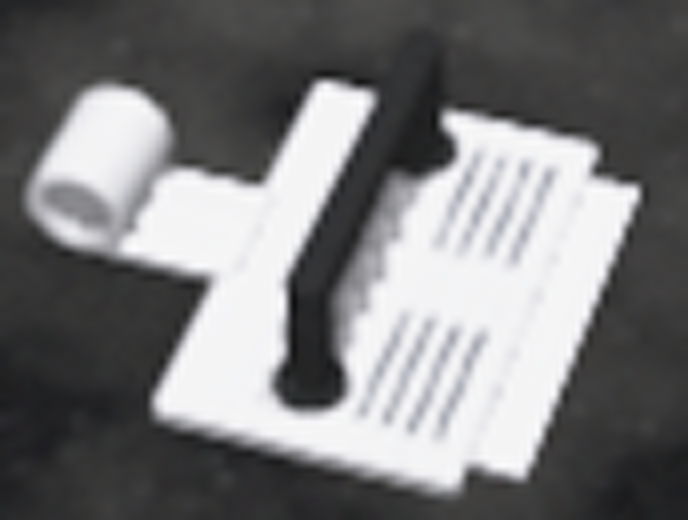

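View pics/s5.png

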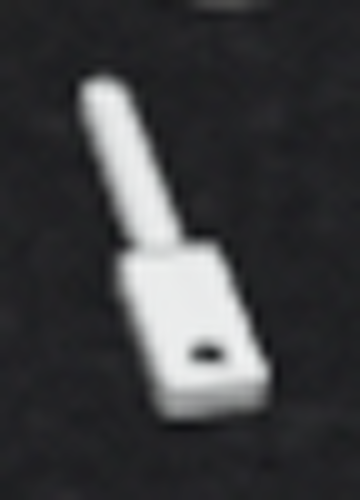

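Run:
```python
from h import *
f=lambda o,k:(lambda u,v:((u+.5)/k-.5+o[0],(v+.5)/k-.5+o[1]))
T=f((197,195),8);S=f((280,265),8);TP=f((322,245),10);SP=f((358,186),10)
tp=dict(RL=(80,160),RR=(465,230),FR=(412,480),FL=(32,412),lFL=(50,463),lFR=(372,520));sp=dict(RL=(152,408),RR=(318,80),FL=(460,492),FR=(598,150),lFL=(527,478),lFR=(640,190))
for n,fn,pp in(("top",T,tp),("side",S,sp)):
    P={k:plane(n,fn(*v),.004 if k[0]=='l' else (.006 if n=="top" else .006))[:2] for k,v in pp.items()}
    ang=lambda a,b:np.degrees(np.arctan2(*(P[a]-P[b])[[1,0]]))
    c=sum(P[k] for k in("RL","RR","FL","FR"))/4
    print(n,{k:v.round(4) for k,v in P.items()});print("yaws",ang("RL","RR")-90,ang("FL","FR")-90,ang("lFL","lFR")-90,ang("RL","FL"),ang("RR","FR"),"centre",c,"lip mid",(P["lFL"]+P["lFR"])/2)
for k in tp: print(k,*tri(T(*tp[k]),S(*sp[k])))
print("bar ctr top",plane("top",T(242,298),.040))
print("bar tri",tri(T(242,298),S(365,157)), proj("side",[.506,.433,.042]),S(365,157))
# pin
q=dict(c1=(72,210),c2=(105,310),c3=(315,245),c4=(283,145))
P={k:plane("top",TP(*v),.012)[:2] for k,v in q.items()};tip=plane("top",TP(608,100),.006)[:2]
print("pin",P,tip,"back",(P['c1']+P['c2'])/2,"shoulder",(P['c3']+P['c4'])/2)
b=(P['c1']+P['c2'])/2;s=(P['c3']+P['c4'])/2;d=tip-b;print(np.degrees(np.arctan2(d[1],d[0])),np.linalg.norm(d),np.linalg.norm(s-b))
print("tri hole",tri(TP(123,246),SP(207,354)),"c's",[tri(TP(*a),SP(*b)) for a,b in((q['c1'],(268,378)),(q['c2'],(165,385)),(q['c3'],(120,252)),(q['c4'],(218,245)))],"tip",tri(TP(608,100),SP(100,80)))
```

```text
top {'RL': array([0.5481, 0.4856]), 'RR': array([0.527 , 0.3768]), 'FR': array([0.4571, 0.3911]), 'FL': array([0.4773, 0.4973]), 'lFL': array([0.4631, 0.4924]), 'lFR': array([0.4461, 0.4024])}
yaws -10.966885140054913 -10.789804357359515 -10.681003926017382 -9.378893331716846 -11.539286424624462 centre [0.5024 0.4377] lip mid [0.4546 0.4474]
side {'RL': array([0.5463, 0.4847]), 'RR': array([0.526 , 0.3774]), 'FL': array([0.476 , 0.4994]), 'FR': array([0.4562, 0.3927]), 'lFL': array([0.4623, 0.492 ]), 'lFR': array([0.4454, 0.4026])}
yaws -10.740557590981922 -10.515652940382594 -10.755681756903812 -11.78806041631201 -12.350727286298335 centre [0.5011 0.4385] lip mid [0.4539 0.4473]
RL [0.5471 0.4853 0.0067] 0.0018496914188424018
RR [0.5266 0.3768 0.0054] 0.0009920221422681243
FR [0.4567 0.3912 0.0046] 0.0007257264223083164
FL [0.4768 0.4977 0.0041] 0.0011159676142335386
lFL [0.4627 0.4923 0.0044] 0.0007790335356957758
lFR [0.4458 0.4024 0.0038] 0.0007484107011174352
bar ctr top [0.5062 0.4329 0.04  ]
bar tri (array([0.506 , 0.4334, 0.0373]), np.float64(0.000592799828906949)) [325.038 282.132] (325.1875, 284.1875)
pin {'c1': array([0.4304, 0.2111]), 'c2': array([0.4084, 0.2041]), 'c3': array([0.422 , 0.1571]), 'c4': array([0.4441, 0.1637])} [0.4532 0.0894] back [0.4194 0.2076] shoulder [0.4331 0.1604]
-74.0493588582309 0.1229657074472848 0.04915891745696796
tri hole (array([0.4218, 0.1999, 0.0133]), np.float64(0.0012529298062308014)) c's [(array([0.4189, 0.2112, 0.0161]), np.float64(0.02309312236526074)), (array([0.4191, 0.2046, 0.0083]), np.float64(0.021661696344202046)), (array([0.4325, 0.1575, 0.0098]), np.float64(0.021145092913576545)), (array([0.4324, 0.1641, 0.0174]), np.float64(0.02343297745639294))] tip (array([0.4528, 0.0904, 0.0114]), np.float64(0.0006783787223580957))
```

Emit:
{"op": "play_rows", "data": {"rows": [{"x": 0.042,"y": -0.014,"z": -0.008,"az": -10.45,"hand": 0},{"x": 0.042,"y": -0.014,"z": -0.008,"az": -10.45,"hand": 0},{"x": 0.042,"y": -0.014,"z": -0.008,"az": -10.45,"hand": 0},{"x": 0.042,"y": -0.014,"z": -0.008,"az": -10.45,"hand": 0},{"x": 0.042,"y": -0.014,"z": -0.008,"az": -10.45,"hand": 0},{"x": 0.042,"y": -0.014,"z": -0.008,"az": -10.45,"hand": 0},{"x": 0.042,"y": -0.014,"z": -0.008,"az": -10.45,"hand": 0},{"x": 0.042,"y": -0.014,"z": -0.008,"az": -10.45,"hand": 0}], "newtons": 40}}

```text
invalid input
```

```bash
cat > st.py <<'E'
from h import *
from scipy.spatial.transform import Rotation as Ro
s=read_state();R=s['ee_rot']
print("t",s['time_s'],"p",s['position'],"F",s['ft_force'].round(2),"M",s['moment'].round(2),"w",round(s['width'],3))
print("yaw x",np.degrees(np.arctan2(R[1,0],R[0,0])),"z",R[:,2],"grasp",s['position']+.006*R[:,2],"q",s['qpos'])
E
python3 st.py
```

```text
t 0.1 p [0.1697 0.5491 0.224 ] F [0.37 0.17 0.49] M [0.03 0.   0.03] w 0.999
yaw x 72.8273719177573 z [-0.0003 -0.001  -1.    ] grasp [0.1697 0.5491 0.218 ] q [-1.3127  0.707  -0.0276  1.4849  0.022   0.9509 -0.0755]
```

Emit:
{"op": "play_rows", "data": {"rows": [{"ax": 0,"ay": 0,"az": -10.4,"x": 0.042,"y": -0.014,"z": -0.008,"hand": 0},{"ax": 0,"ay": 0,"az": -10.4,"x": 0.042,"y": -0.014,"z": -0.008,"hand": 0},{"ax": 0,"ay": 0,"az": -10.4,"x": 0.042,"y": -0.014,"z": -0.008,"hand": 0},{"ax": 0,"ay": 0,"az": -10.4,"x": 0.042,"y": -0.014,"z": -0.008,"hand": 0},{"ax": 0,"ay": 0,"az": -10.4,"x": 0.042,"y": -0.014,"z": -0.008,"hand": 0},{"ax": 0,"ay": 0,"az": -10.4,"x": 0.042,"y": -0.014,"z": -0.008,"hand": 0},{"ax": 0,"ay": 0,"az": -10.4,"x": 0.042,"y": -0.014,"z": -0.008,"hand": 0},{"ax": 0,"ay": 0,"az": -10.4,"x": 0.042,"y": -0.014,"z": -0.008,"hand": 0}], "newtons": 40}}

```text
time_s: 1.1
position: [0.5118, 0.434, 0.1567]
ee_rot: [[0.976, -0.218, -0.003], [-0.218, -0.976, 0.001], [-0.003, -0.001, -1.0]]
ft_force: [0.4, 0.3, 0.1]
width: 1.001
```

```bash
python3 st.py
```

```text
t 1.1 p [0.5118 0.434  0.1567] F [0.36 0.3  0.06] M [ 0.01  0.02 -0.02] w 1.001
yaw x -12.608148713063326 z [-0.0029  0.0013 -1.    ] grasp [0.5118 0.434  0.1507] q [-0.8805  0.9658  0.3384  1.1687 -0.3219  1.0589 -0.7407]
```

Emit:
{"op": "play_rows", "data": {"rows": [{"ax": 0,"ay": 0,"az": 1.8,"x": -0.0063,"y": 0.0035,"z": -0.02,"hand": 0.5},{"ax": 0,"ay": 0,"az": 0,"x": 0,"y": 0,"z": -0.02,"hand": 0.5},{"ax": 0,"ay": 0,"az": 0,"x": 0,"y": 0,"z": -0.02,"hand": 0.5},{"ax": 0,"ay": 0,"az": 0,"x": 0,"y": 0,"z": 0,"hand": 0.5},{"ax": 0,"ay": 0,"az": 0,"x": 0,"y": 0,"z": -0.02,"hand": 0.5},{"ax": 0,"ay": 0,"az": 0,"x": 0,"y": 0,"z": -0.015,"hand": 0.5},{"ax": 0,"ay": 0,"az": 0,"x": 0,"y": 0,"z": -0.01,"hand": 0.5},{"ax": 0,"ay": 0,"az": 0,"x": 0,"y": 0,"z": 0,"hand": 0.5}], "newtons": 40}}

```text
time_s: 2.1
position: [0.5081, 0.4344, 0.0457]
ee_rot: [[0.981, -0.194, -0.003], [-0.194, -0.981, -0.002], [-0.003, 0.003, -1.0]]
ft_force: [-0.2, -0.5, -0.3]
width: 0.501
```

```bash
python3 st.py
python3 - <<'E'
from h import *
for n,(x,y,w,h) in(("top",(180,170,100,110)),("side",(250,220,130,110))):
    cv2.imwrite(f"pics/{n}_g.png",cv2.resize(snapshot(n)[y:y+h,x:x+w],None,fx=5,fy=5,interpolation=cv2.INTER_CUBIC))
E
```

```text
t 2.1 p [0.5081 0.4344 0.0457] F [-0.22 -0.48 -0.29] M [-0.02 -0.04 -0.08] w 0.501
yaw x -11.192832164351639 z [-0.0034 -0.002  -1.    ] grasp [0.5081 0.4344 0.0397] q [-0.8726  1.0971  0.2916  1.2579 -0.3519  0.8398 -0.6904]
```

View pics/side_g.png

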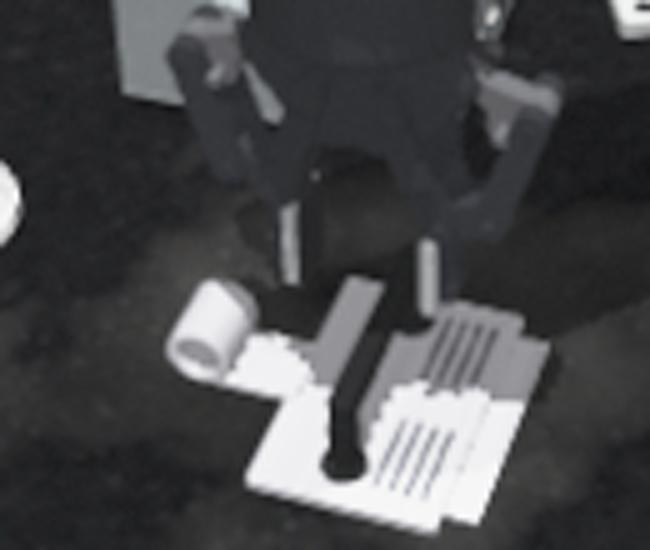

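View pics/top_g.png

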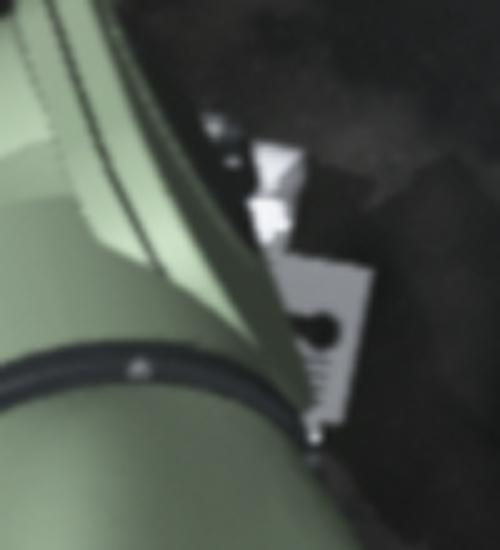

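Emit:
{"op": "play_rows", "data": {"rows": [{"ax": 0,"ay": 0,"az": 0.4,"x": -0.0025,"y": 0.003,"z": -0.003,"hand": 0.5},{"ax": 0,"ay": 0,"az": 0,"x": 0,"y": 0,"z": 0,"hand": 0.5},{"ax": 0,"ay": 0,"az": 0,"x": 0,"y": 0,"z": 0,"hand": 1},{"ax": 0,"ay": 0,"az": 0,"x": 0,"y": 0,"z": 0,"hand": 1},{"ax": 0,"ay": 0,"az": 0,"x": 0,"y": 0,"z": 0,"hand": 1},{"ax": 0,"ay": 0,"az": 0,"x": 0,"y": 0,"z": 0,"hand": 1},{"ax": 0,"ay": 0,"az": 0,"x": 0,"y": 0,"z": 0,"hand": 1},{"ax": 0,"ay": 0,"az": 0,"x": 0,"y": 0,"z": 0,"hand": 1}], "newtons": 60}}

```text
time_s: 3.2
position: [0.5063, 0.4383, 0.0448]
ee_rot: [[0.982, -0.187, -0.001], [-0.187, -0.982, 0.0], [-0.001, 0.0, -1.0]]
ft_force: [0.8, -0.5, -0.4]
width: 0.001
```

```bash
python3 st.py
```

```text
t 3.2 p [0.5063 0.4383 0.0448] F [ 0.83 -0.5  -0.39] M [ 0.06  0.02 -0.02] w 0.001
yaw x -10.76089543494288 z [-0.001   0.0001 -1.    ] grasp [0.5063 0.4383 0.0388] q [-0.878   1.0984  0.2899  1.2575 -0.3515  0.8354 -0.6895]
```

Run:
```python
from h import *
n,(x,y,w,h)="side",(250,220,130,110)
cv2.imwrite(f"pics/side_g2.png",cv2.resize(snapshot(n)[y:y+h,x:x+w],None,fx=5,fy=5,interpolation=cv2.INTER_CUBIC))
```

View pics/side_g2.png

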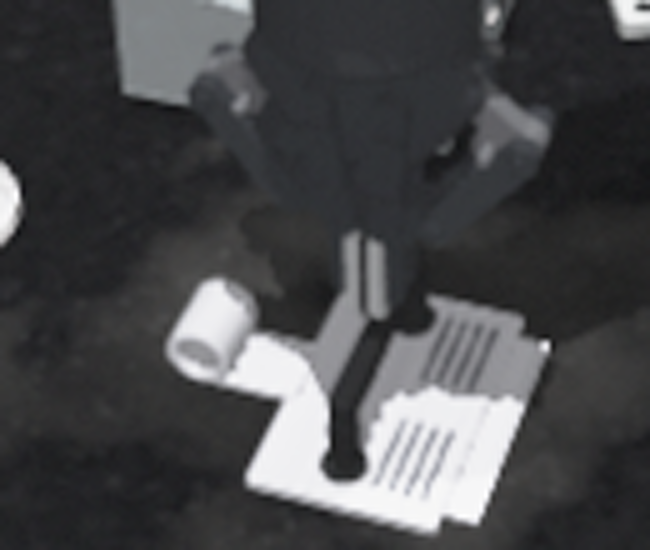

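Run:
```python
from h import *
for P in([.5063,.4383,.0388],[.5063,.4383,.0198],[.5055,.4375,.042],[.5055,.4375,.006],[.5136,.4797,.042],[.4975,.3953,.042]):
    q=proj("side",P);print(P,((q[0]-250)*5,(q[1]-220)*5))
```

```text
[0.5063, 0.4383, 0.0388] (np.float64(372.389519761976), np.float64(327.45752608089873))
[0.5063, 0.4383, 0.0198] (np.float64(373.30782897547294), np.float64(365.26079874874114))
[0.5055, 0.4375, 0.042] (np.float64(374.76257137099424), np.float64(319.6190695791452))
[0.5055, 0.4375, 0.006] (np.float64(376.43090692249274), np.float64(390.74536589296997))
[0.5136, 0.4797, 0.042] (np.float64(333.8344564979934), np.float64(404.1610884125478))
[0.4975, 0.3953, 0.042] (np.float64(412.3009047564335), np.float64(241.50695364429794))
```

View pics/side_g3.png

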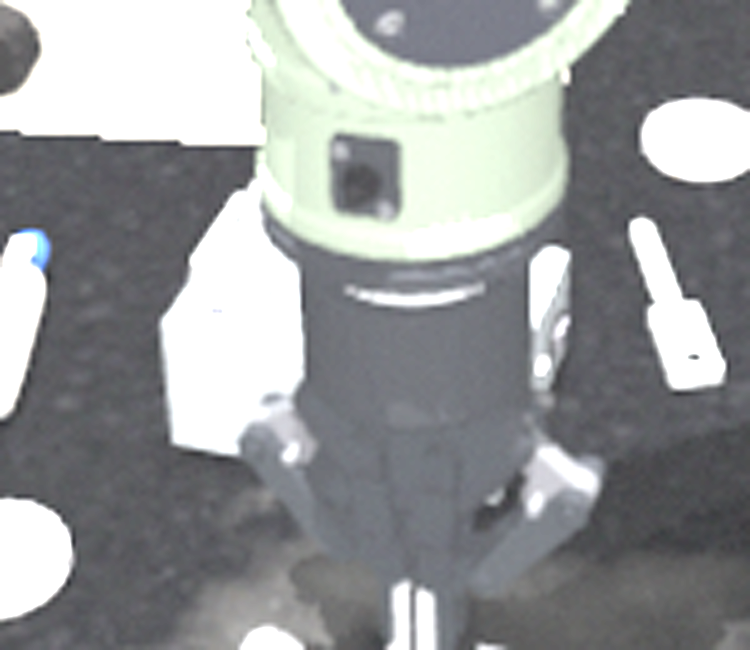

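Emit:
{"op": "play_rows", "data": {"rows": [{"ax": 0,"ay": 0,"az": 0,"x": 0,"y": 0,"z": 0.0,"hand": 0.5},{"ax": 0,"ay": 0,"az": 0,"x": 0,"y": 0,"z": 0,"hand": 0.5},{"ax": 0,"ay": 0,"az": 0,"x": 0,"y": 0,"z": 0,"hand": 0.5},{"ax": 0,"ay": 0,"az": 0,"x": 0,"y": 0,"z": 0,"hand": 0.5},{"ax": 0,"ay": 0,"az": 0,"x": 0,"y": 0,"z": 0,"hand": 0.5},{"ax": 0,"ay": 0,"az": 0,"x": 0,"y": 0,"z": -0.005,"hand": 0.5},{"ax": 0,"ay": 0,"az": 0,"x": 0,"y": 0,"z": -0.006,"hand": 0.5},{"ax": 0,"ay": 0,"az": 0,"x": 0,"y": 0,"z": 0,"hand": 0.5}]}}

```text
time_s: 4.3
position: [0.5061, 0.4382, 0.0327]
ee_rot: [[0.982, -0.187, -0.001], [-0.187, -0.982, -0.0], [-0.001, 0.001, -1.0]]
ft_force: [0.8, -0.7, -0.5]
width: 0.499
```

```bash
python3 st.py
python3 - <<'E'
from h import *
im=snapshot("side");x,y,w,h=280,240,100,100
cv2.imwrite(f"pics/side_g4.png",cv2.convertScaleAbs(cv2.resize(im[y:y+h,x:x+w],None,fx=6,fy=6,interpolation=cv2.INTER_CUBIC),alpha=1.6,beta=10))
E
```

```text
t 4.3 p [0.5061 0.4382 0.0327] F [ 0.78 -0.71 -0.5 ] M [0.02 0.01 0.06] w 0.499
yaw x -10.761419684007494 z [-0.0014 -0.0003 -1.    ] grasp [0.5061 0.4382 0.0267] q [-0.8763  1.115   0.285   1.2611 -0.3552  0.8155 -0.6865]
```

View pics/side_g4.png

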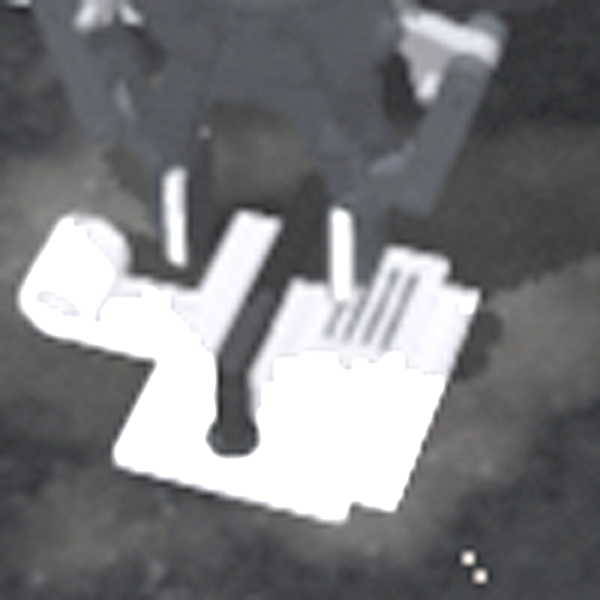

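Run:
```python
from h import *
for z in(.006,.015,.034):
    a=plane("side",(309.2,283.7),z);b=plane("side",(337,289.7),z);print(z,a,b,(a+b)/2,np.linalg.norm(a-b))
```

```text
0.006 [0.5412 0.4045 0.006 ] [0.4868 0.4135 0.006 ] [0.514 0.409 0.006] 0.05514532969456918
0.015 [0.5393 0.4135 0.015 ] [0.4857 0.4224 0.015 ] [0.5125 0.4179 0.015 ] 0.05436931959719866
0.034 [0.5353 0.4325 0.034 ] [0.4833 0.4411 0.034 ] [0.5093 0.4368 0.034 ] 0.052731076058305223
```

Emit:
{"op": "play_rows", "data": {"rows": [{"ax": 0,"ay": 0,"az": 0,"x": 0,"y": 0,"z": 0.0,"hand": 1},{"ax": 0,"ay": 0,"az": 0,"x": 0,"y": 0,"z": 0,"hand": 1},{"ax": 0,"ay": 0,"az": 0,"x": 0,"y": 0,"z": 0,"hand": 1},{"ax": 0,"ay": 0,"az": 0,"x": 0,"y": 0,"z": 0,"hand": 1},{"ax": 0,"ay": 0,"az": 0,"x": 0,"y": 0,"z": 0,"hand": 1},{"ax": 0,"ay": 0,"az": 0,"x": 0,"y": 0,"z": 0,"hand": 1},{"ax": 0,"ay": 0,"az": 0,"x": 0,"y": 0,"z": 0,"hand": 1},{"ax": 0,"ay": 0,"az": 0,"x": 0,"y": 0,"z": 0,"hand": 1}]}}

```text
time_s: 5.35
position: [0.506, 0.4384, 0.0331]
ee_rot: [[0.982, -0.187, -0.002], [-0.187, -0.982, 0.0], [-0.002, 0.0, -1.0]]
ft_force: [-0.2, 0.3, -1.3]
width: 0.074
```

```bash
python3 st.py
python3 - <<'E'
from h import *
im=snapshot("side");x,y,w,h=280,240,100,100
cv2.imwrite(f"pics/side_g5.png",cv2.convertScaleAbs(cv2.resize(im[y:y+h,x:x+w],None,fx=6,fy=6,interpolation=cv2.INTER_CUBIC),alpha=1.6,beta=10))
E
```

```text
t 5.35 p [0.506  0.4384 0.0331] F [-0.21  0.33 -1.26] M [ 0.04  0.11 -0.03] w 0.074
yaw x -10.755501443072282 z [-0.0016  0.0001 -1.    ] grasp [0.506  0.4384 0.0271] q [-0.8765  1.1143  0.285   1.261  -0.3553  0.8161 -0.6865]
```

View pics/side_g5.png

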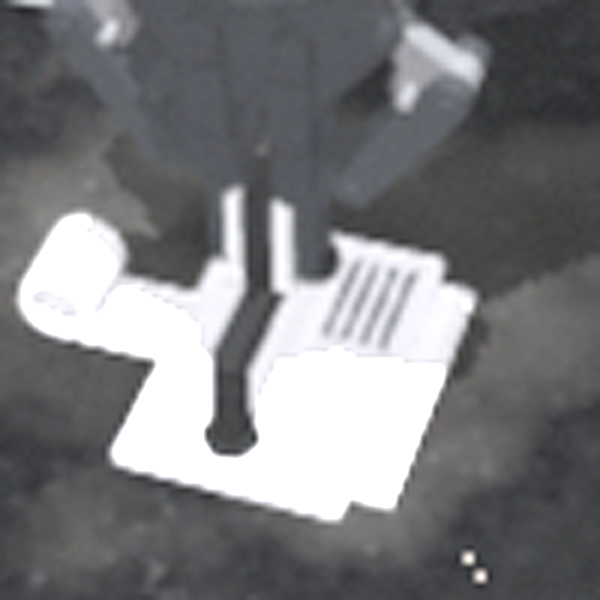

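Emit:
{"op": "play_rows", "data": {"rows": [{"ax": 0,"ay": 0,"az": 0,"x": 0,"y": 0,"z": 0.0,"hand": 0.7},{"ax": 0,"ay": 0,"az": 0,"x": 0,"y": 0,"z": 0,"hand": 0.7},{"ax": 0,"ay": 0,"az": 0,"x": 0,"y": 0,"z": -0.003,"hand": 0.7},{"ax": 0,"ay": 0,"az": 0,"x": 0,"y": 0,"z": -0.002,"hand": 0.7},{"ax": 0,"ay": 0,"az": 0,"x": 0,"y": 0,"z": 0,"hand": 0.7},{"ax": 0,"ay": 0,"az": 0,"x": 0,"y": 0,"z": 0,"hand": 0.7},{"ax": 0,"ay": 0,"az": 0,"x": 0,"y": 0,"z": 0,"hand": 0.7},{"ax": 0,"ay": 0,"az": 0,"x": 0,"y": 0,"z": 0,"hand": 0.7}]}}

```text
time_s: 6.4
position: [0.5064, 0.4384, 0.028]
ee_rot: [[0.982, -0.187, -0.001], [-0.187, -0.982, 0.0], [-0.001, -0.0, -1.0]]
ft_force: [-0.2, 1.0, -0.8]
width: 0.297
```

```bash
python3 st.py
python3 - <<'E'
from h import *
im=snapshot("side");x,y,w,h=280,240,100,100
cv2.imwrite(f"pics/side_g6.png",cv2.convertScaleAbs(cv2.resize(im[y:y+h,x:x+w],None,fx=6,fy=6,interpolation=cv2.INTER_CUBIC),alpha=1.3,beta=10))
E
```

```text
t 6.4 p [0.5064 0.4384 0.028 ] F [-0.24  1.   -0.77] M [-0.01  0.05  0.03] w 0.297
yaw x -10.759630661428073 z [-0.0008  0.0003 -1.    ] grasp [0.5064 0.4384 0.022 ] q [-0.8755  1.1216  0.2831  1.2619 -0.3569  0.8071 -0.6852]
```

View pics/side_g6.png

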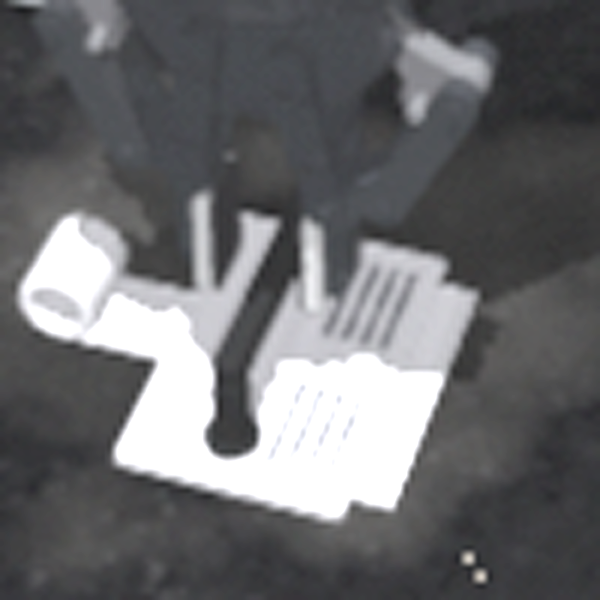

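Emit:
{"op": "play_rows", "data": {"rows": [{"ax": 0,"ay": 0,"az": 0,"x": 0,"y": 0,"z": -0.003,"hand": 0.7},{"ax": 0,"ay": 0,"az": 0,"x": 0,"y": 0,"z": -0.003,"hand": 0.7},{"ax": 0,"ay": 0,"az": 0,"x": 0,"y": 0,"z": 0,"hand": 1},{"ax": 0,"ay": 0,"az": 0,"x": 0,"y": 0,"z": 0,"hand": 1},{"ax": 0,"ay": 0,"az": 0,"x": 0,"y": 0,"z": 0,"hand": 1},{"ax": 0,"ay": 0,"az": 0,"x": 0,"y": 0,"z": 0,"hand": 1},{"ax": 0,"ay": 0,"az": 0,"x": 0,"y": 0,"z": 0,"hand": 1},{"ax": 0,"ay": 0,"az": 0,"x": 0,"y": 0,"z": 0,"hand": 1}], "newtons": 90}}

```text
time_s: 7.45
position: [0.5062, 0.4385, 0.0216]
ee_rot: [[0.982, -0.187, -0.001], [-0.187, -0.982, 0.0], [-0.001, -0.0, -1.0]]
ft_force: [-0.5, 0.2, 1.0]
width: 0.085
```

```bash
python3 st.py
```

```text
t 7.45 p [0.5062 0.4385 0.0216] F [-0.55  0.17  1.03] M [-0.04  0.07  0.01] w 0.085
yaw x -10.756116138905782 z [-0.0009  0.0004 -1.    ] grasp [0.5062 0.4385 0.0156] q [-0.8746  1.1305  0.2804  1.2632 -0.359   0.7968 -0.6836]
```

Emit:
{"op": "play_rows", "data": {"rows": [{"ax": 0,"ay": 0,"az": 0,"x": 0,"y": 0,"z": 0.008,"hand": 1},{"ax": 0,"ay": 0,"az": 0,"x": 0,"y": 0,"z": 0.015,"hand": 1},{"ax": 0,"ay": 0,"az": 0,"x": 0,"y": 0,"z": 0.02,"hand": 1},{"ax": 0,"ay": 0,"az": 0,"x": 0,"y": 0,"z": 0.02,"hand": 1},{"ax": 0,"ay": 0,"az": 0,"x": 0,"y": 0,"z": 0.02,"hand": 1},{"ax": 0,"ay": 0,"az": 0.5,"x": 0,"y": 0,"z": 0.02,"hand": 1},{"ax": 0,"ay": 0,"az": 0.5,"x": 0,"y": 0,"z": 0.015,"hand": 1},{"ax": 0,"ay": 0,"az": 0.5,"x": 0,"y": 0,"z": 0,"hand": 1}]}}

```text
time_s: 8.45
position: [0.5066, 0.4385, 0.1511]
ee_rot: [[0.987, -0.16, 0.002], [-0.16, -0.987, 0.003], [0.002, -0.003, -1.0]]
ft_force: [-0.3, -0.2, -3.1]
width: 0.088
```

```bash
python3 st.py
python3 - <<'E'
from h import *
for n,(x,y,w,h) in(("top",(180,150,110,110)),("side",(240,170,140,120))):
    cv2.imwrite(f"pics/{n}_l.png",cv2.resize(snapshot(n)[y:y+h,x:x+w],None,fx=5,fy=5,interpolation=cv2.INTER_CUBIC))
E
```

```text
t 8.45 p [0.5066 0.4385 0.1511] F [-0.25 -0.24 -3.1 ] M [-0.03  0.02  0.03] w 0.088
yaw x -9.21269756691289 z [ 0.0021  0.0028 -1.    ] grasp [0.5066 0.4385 0.1451] q [-0.8877  0.9657  0.3231  1.1869 -0.31    1.0324 -0.6984]
```

View pics/side_l.png

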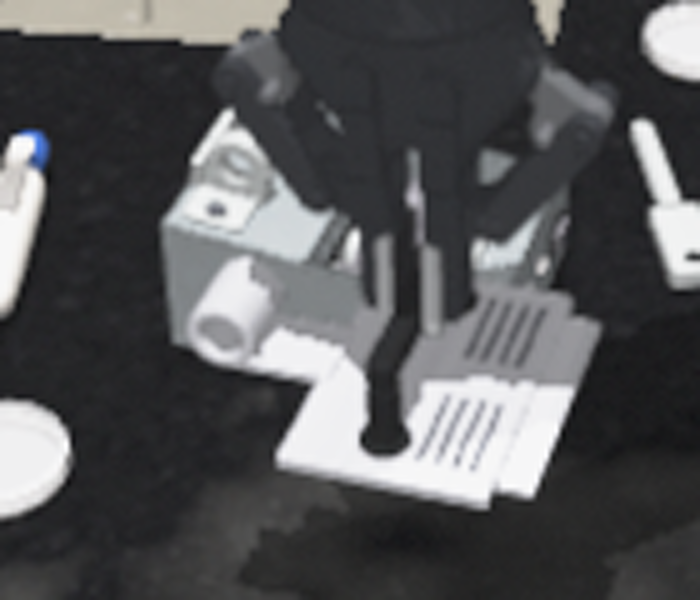

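View pics/top_l.png

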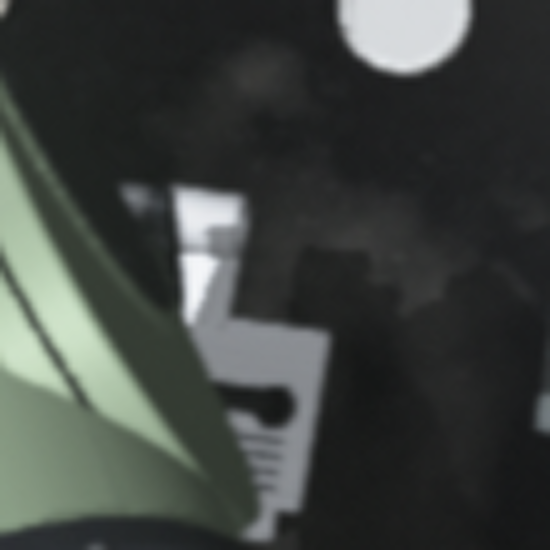

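Emit:
{"op": "play_rows", "data": {"rows": [{"ax": 0,"ay": 0,"az": 0,"x": 0,"y": 0,"z": 0.02,"hand": 1},{"ax": 0,"ay": -2,"az": 0,"x": 0.005,"y": -0.02,"z": 0,"hand": 1},{"ax": -0.6,"ay": -4,"az": 0,"x": 0.008,"y": -0.036,"z": 0,"hand": 1},{"ax": -0.7,"ay": -4,"az": 0,"x": 0.008,"y": -0.036,"z": 0,"hand": 1},{"ax": -0.7,"ay": -4,"az": 0,"x": 0.008,"y": -0.036,"z": 0,"hand": 1},{"ax": -0.7,"ay": -4,"az": 0,"x": 0.008,"y": -0.036,"z": 0,"hand": 1},{"ax": -0.7,"ay": -4,"az": 0,"x": 0.005,"y": -0.03,"z": 0,"hand": 1},{"ax": 0,"ay": 0,"az": 0,"x": 0,"y": 0,"z": 0,"hand": 1}]}}

```text
time_s: 9.55
position: [0.5455, 0.2363, 0.1636]
ee_rot: [[0.912, -0.159, 0.377], [-0.146, -0.987, -0.065], [0.383, 0.005, -0.924]]
ft_force: [0.5, 1.5, -3.1]
width: 0.086
```

```bash
cat > sn.py <<'E'
from h import *
import sys
t=sys.argv[1]
for n,(x,y,w,h) in(("top",(260,140,130,120)),("side",(240,130,130,120))):
    im=snapshot(n);cv2.imwrite(f"pics/{n}_{t}_raw.png",im);cv2.imwrite(f"pics/{n}_{t}.png",cv2.resize(im[y:y+h,x:x+w],None,fx=5,fy=5,interpolation=cv2.INTER_CUBIC))
E
cat >> st.py <<'E'
yaw=np.radians(-8.75);Y=np.array([-np.sin(yaw),np.cos(yaw),0]);Xc=np.array([np.cos(yaw),np.sin(yaw),0])
print("pitch",np.degrees(np.arctan2(R[2,0],R[:2,0]@Xc[:2])),"roll",np.degrees(np.arcsin(R[2,1])),"jawyaw",np.degrees(np.arctan2(-R[0,1]*-1,-R[1,1])))
E
python3 st.py; python3 sn.py a
```

```text
t 9.55 p [0.5455 0.2363 0.1636] F [ 0.53  1.48 -3.07] M [0.13 0.67 0.08] w 0.086
yaw x -9.06264862998997 z [ 0.3772 -0.0653 -0.9238] grasp [0.5478 0.2359 0.158 ] q [-0.8466  0.7739  0.4459  1.8755 -0.1913  0.2474 -0.5443]
pitch 22.50687537829193 roll 0.2663781594028778 jawyaw -9.173022747583124
```

View pics/side_a.png

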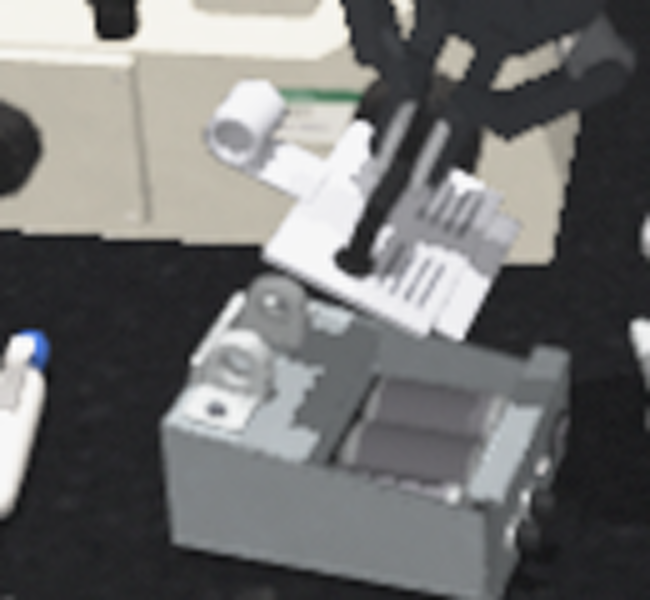

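View pics/top_a.png

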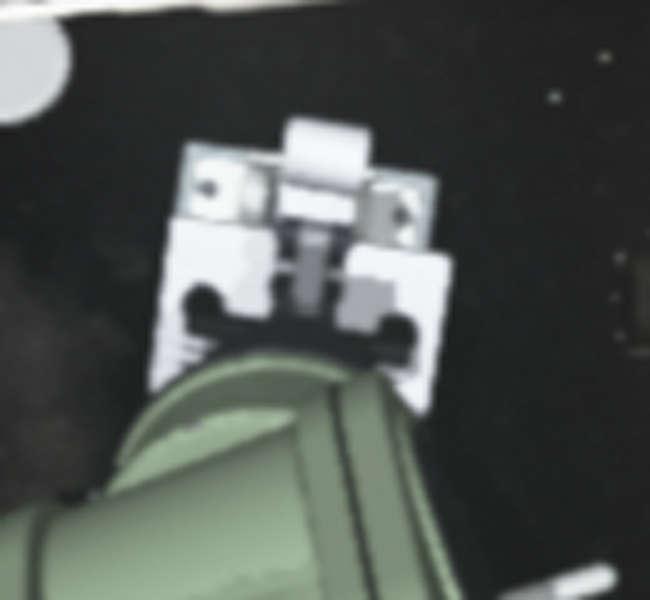

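```bash
cat > cov.py <<'E'
from h import *
def cover(off=(-.0005,.0011,-.0144)):
    s=read_state();R=s['ee_rot'];p=s['position']
    C=np.stack([R[:,0],-R[:,1],-R[:,2]],1)
    H=p+R@np.array(off)
    return C,H
E
python3 - <<'E'
from cov import *
C,H=cover()
pt=dict(eye=(66,0,-20),eyeN=(66,15,-20),footL=(0,38,-26),footR=(0,-38,-26),RL=(32,54,-30),RR=(32,-54,-30),lipFL=(-51.5,45,-32),lip=(-51.5,0,-34),FL=(-39,54,-30))
for k,v in pt.items():
    P=H+C@np.array(v)/1e3;a=(proj("top",P)-[260,140])*5+2;b=(proj("side",P)-[240,130])*5+2
    print(k,P,"top",a.round(0),"side",b.round(0))
E
```

```text
eye [0.6078 0.2276 0.1836] top [319. 158.] side [245. 126.]
eyeN [0.6101 0.2424 0.1836] top [279. 152.] side [231. 144.]
footL [0.5558 0.2743 0.1527] top [197. 308.] side [355. 260.]
footR [0.5438 0.1992 0.153 ] top [392. 337.] side [414. 166.]
RL [0.589  0.2852 0.1612] top [167. 219.] side [265. 251.]
RR [0.572  0.1786 0.1616] top [446. 260.] side [355. 121.]
lipFL [0.5121 0.2882 0.1275] top [163. 427.] side [461. 341.]
lip [0.5058 0.2437 0.1258] top [276. 442.] side [491. 284.]
FL [0.5242 0.2955 0.1341] top [144. 395.] side [428. 335.]
```

Run:
```python
import cv2
a=cv2.imread("pics/top_a_raw.png")
cv2.imwrite("pics/ta10.png",cv2.resize(a[160:220,285:355],None,fx=10,fy=10,interpolation=cv2.INTER_CUBIC))
```

```text
(no output)
```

View pics/ta10.png

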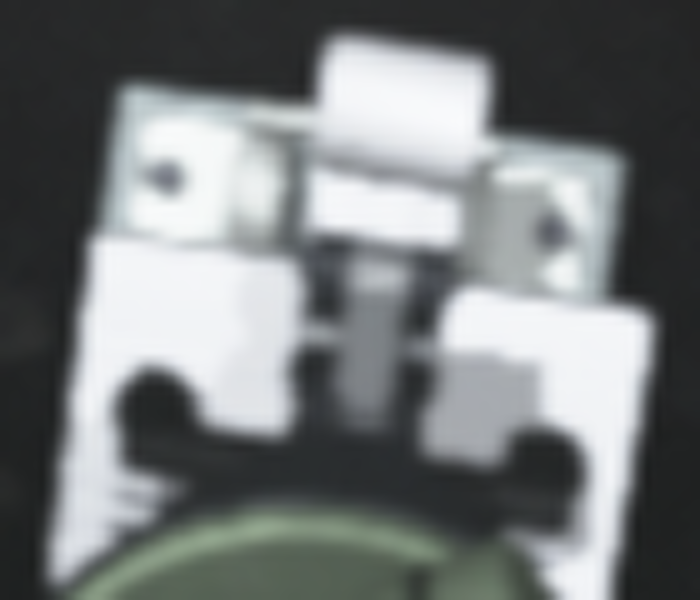

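Run:
```python
from cov import *
T=lambda u,v:((u+.5)/10-.5+285,(v+.5)/10-.5+160)
X=np.array([.9884,-.1521,0]);Y=np.array([.1521,.9884,0])
def r(n,p,z): P=plane("top",p,z);print(n,P,"Xc",P@X,"Yc",P@Y);return P
r("dots",(np.array(T(165,177))+T(552,232))/2,.069)
C,H=cover()
g=lambda n,v:print("  pred",n,(lambda P:(P,P@X,P@Y))(H+C@np.array(v)/1e3))
r("eye top surf",T(402,105),.1836+.0115);g("eye",(66-4,0,-20+11.5))
r("feet",(np.array(T(157,408))+T(545,465))/2,.153);g("feet",(0,0,-28))
r("RL,RR",(np.array(T(92,240))+T(655,310))/2,.1614);g("rear mid",(32,0,-30))
a=plane("top",T(92,240),.1612);b=plane("top",T(655,310),.1616);d=a-b;print("yaw",np.degrees(np.arctan2(d[1],d[0]))-90,np.linalg.norm(d))
a=plane("top",T(157,408),.153);b=plane("top",T(545,465),.153);d=a-b;print("yaw",np.degrees(np.arctan2(d[1],d[0]))-90,np.linalg.norm(d))
```

```text
dots [0.6132 0.229  0.069 ] Xc 0.571253715601792 Yc 0.319560710720653
eye top surf [0.6074 0.2256 0.1951] Xc 0.5660020473573195 Yc 0.31536558815383664
  pred eye (array([0.5998, 0.2289, 0.1927]), np.float64(0.5580034351162958), np.float64(0.3174760943211376))
feet [0.5514 0.2344 0.153 ] Xc 0.5093366943936676 Yc 0.31555911852936536
  pred feet (array([0.5505, 0.2366, 0.151 ]), np.float64(0.5081707012159512), np.float64(0.3176191748237161))
RL,RR [0.5815 0.2299 0.1614] Xc 0.5397575997061894 Yc 0.3157058387587789
  pred rear mid (array([0.5805, 0.2319, 0.1614]), np.float64(0.5385041838749023), np.float64(0.3174859336967854))
yaw -7.767551496129926 0.10887865306128267
yaw -9.02006032662382 0.0756341704565331
```

Emit:
{"op": "play_rows", "data": {"rows": [{"ax": 0,"ay": 0,"az": 0.2,"x": 0.002,"y": 0.001,"z": -0.005,"hand": 1},{"ax": 0,"ay": 0,"az": 0,"x": 0.0025,"y": 0.0013,"z": -0.01,"hand": 1},{"ax": 0,"ay": 0,"az": 0,"x": 0,"y": 0,"z": -0.012,"hand": 1},{"ax": 0,"ay": 0,"az": 0,"x": 0,"y": 0,"z": -0.012,"hand": 1},{"ax": 0,"ay": 0,"az": 0,"x": 0,"y": 0,"z": -0.01,"hand": 1},{"ax": 0,"ay": 0,"az": 0,"x": 0,"y": 0,"z": -0.007,"hand": 1},{"ax": 0,"ay": 0,"az": 0,"x": 0,"y": 0,"z": -0.003,"hand": 1},{"ax": 0,"ay": 0,"az": 0,"x": 0,"y": 0,"z": 0,"hand": 1}]}}

```text
time_s: 10.65
position: [0.5506, 0.2425, 0.0991]
ee_rot: [[0.914, -0.152, 0.375], [-0.139, -0.988, -0.061], [0.38, 0.003, -0.925]]
ft_force: [0.2, -0.4, -2.9]
width: 0.086
```

```bash
cat > pred.py <<'E'
from cov import *
X=np.array([.9884,-.1521,0]);Y=np.array([.1521,.9884,0])
C,H=cover()
for k,v in dict(eye=(66,0,-20),lip=(-51.5,0,-34)).items():
    P=H+C@np.array(v)/1e3;print(k,P,"Xc %.4f Yc %.4f"%(P@X,P@Y))
print("tilt %.2f roll %.2f yaw %.2f"%(np.degrees(np.arcsin(C[2,0])),np.degrees(np.arcsin(C[2,1])),np.degrees(np.arctan2(C[1,1],C[0,1]))-90))
E
python3 st.py;python3 pred.py; python3 sn.py b
```

```text
t 10.65 p [0.5506 0.2425 0.0991] F [ 0.19 -0.4  -2.93] M [ 0.11  0.69 -0.03] w 0.086
yaw x -8.66243788700834 z [ 0.3754 -0.061  -0.9248] grasp [0.5529 0.2422 0.0936] q [-0.8082  0.8874  0.377   1.898  -0.2148  0.1056 -0.5471]
pitch 22.354529556559452 roll 0.197835087423999 jawyaw -8.74379626537103
eye [0.6124 0.232  0.1189] Xc 0.5700 Yc 0.3224
lip [0.5103 0.2475 0.0612] Xc 0.4667 Yc 0.3222
tilt 22.35 roll -0.20 yaw -8.74
```

View pics/side_b.png

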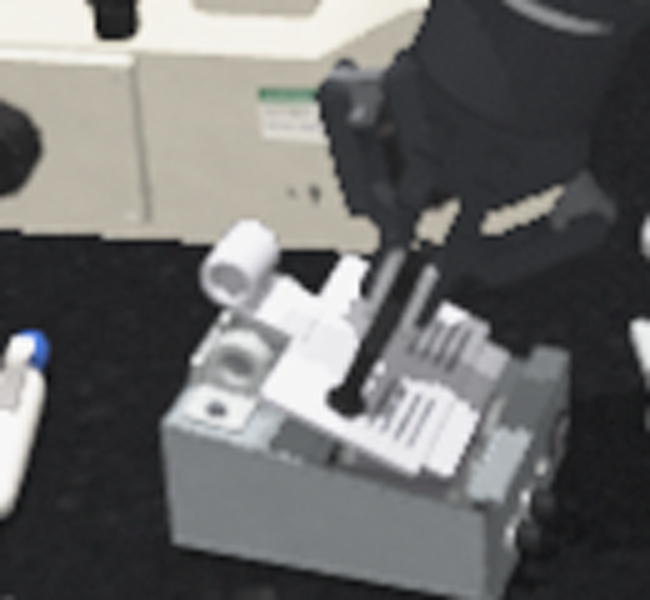

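View pics/top_b.png

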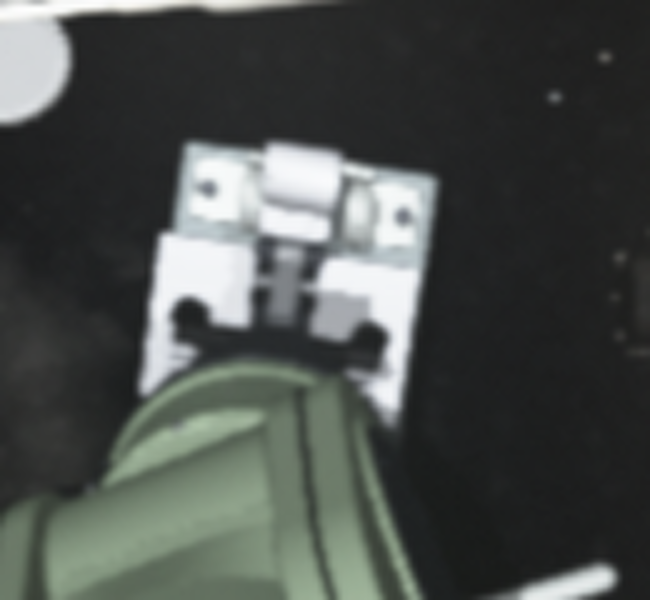

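Run:
```python
import cv2
a=cv2.imread("pics/top_b_raw.png")
cv2.imwrite("pics/tb10.png",cv2.resize(a[160:220,285:355],None,fx=10,fy=10,interpolation=cv2.INTER_CUBIC))
a=cv2.imread("pics/side_b_raw.png")
cv2.imwrite("pics/sb10.png",cv2.resize(a[170:240,280:355],None,fx=10,fy=8,interpolation=cv2.INTER_CUBIC))
```

```text
(no output)
```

View pics/tb10.png

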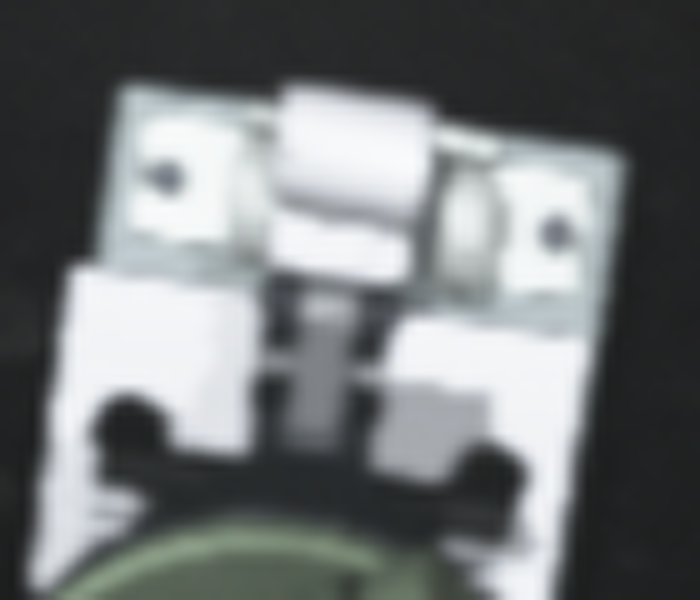

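View pics/sb10.png

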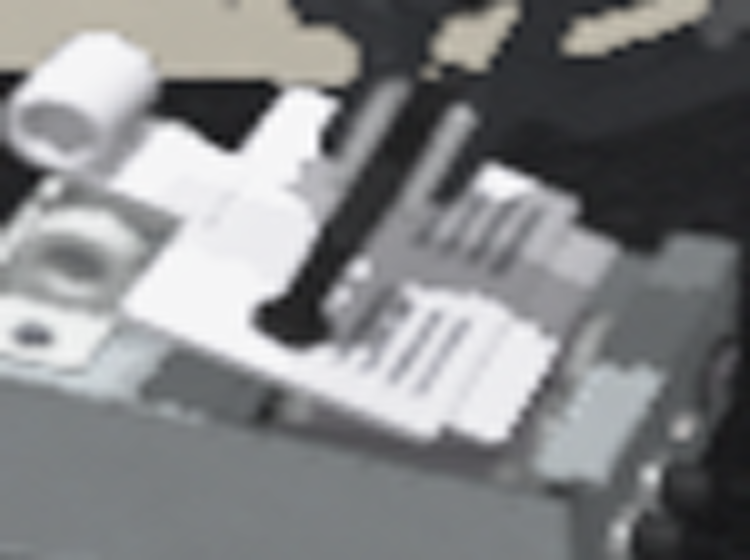

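Run:
```python
from cov import *
T=lambda u,v:((u+.5)/10-.5+285,(v+.5)/10-.5+160)
X=np.array([.9884,-.1521,0]);Y=np.array([.1521,.9884,0])
def r(n,p,z): P=plane("top",p,z);print(n,P,"Xc %.4f Yc %.4f"%(P@X,P@Y));return P
r("dots",(np.array(T(165,177))+T(555,233))/2,.069)
r("eye",T(352.5,150),.131)
r("feet",(np.array(T(132,432))+T(490,478))/2,.088)
r("RLRR",(np.array(T(75,265))+T(587,340))/2,.0965)
r("lug L inner edge",T(293,180),.09);r("lug R inner edge",T(440,210),.09)
r("lug L outer top edge",T(232,165),.09);r("lug R outer",T(502,210),.09)
a=plane("top",T(75,265),.0965);b=plane("top",T(587,340),.0965);d=a-b;print("yaw",np.degrees(np.arctan2(d[1],d[0]))-90,np.linalg.norm(d))
C,H=cover()
for n,v in(("eye",(62,0,-8.5)),("feet",(0,0,-28)),("rear",(32,0,-30)),("RL",(32,54,-30)),("RR",(32,-54,-30))):
    P=H+C@np.array(v)/1e3;print(" pred",n,P,"Xc %.4f Yc %.4f"%(P@X,P@Y),(proj("top",P)-[285,160])*10+4.5)
```

```text
dots [0.6131 0.2286 0.069 ] Xc 0.5712 Yc 0.3192
eye [0.6123 0.2324 0.131 ] Xc 0.5698 Yc 0.3229
feet [0.5565 0.2404 0.088 ] Xc 0.5134 Yc 0.3223
RLRR [0.5872 0.2361 0.0965] Xc 0.5445 Yc 0.3226
lug L inner edge [0.6145 0.2435 0.09  ] Xc 0.5703 Yc 0.3341
lug R inner edge [0.6078 0.2127 0.09  ] Xc 0.5684 Yc 0.3027
lug L outer top edge [0.6178 0.2562 0.09  ] Xc 0.5717 Yc 0.3472
lug R outer [0.6077 0.1996 0.09  ] Xc 0.5703 Yc 0.2898
yaw -8.995367597302376 0.10740727522465277
 pred eye [0.6045 0.2333 0.1283] Xc 0.5620 Yc 0.3226 [348.1537 190.6266]
 pred feet [0.5552 0.2408 0.0867] Xc 0.5121 Yc 0.3224 [309.2172 461.8726]
 pred rear [0.5852 0.2362 0.097 ] Xc 0.5425 Yc 0.3225 [330.5573 311.7165]
 pred RL [0.5934 0.2896 0.0968] Xc 0.5425 Yc 0.3765 [ 72.7559 275.2495]
 pred RR [0.577  0.1828 0.0972] Xc 0.5425 Yc 0.2685 [588.4254 348.1929]
```

Emit:
{"op": "play_rows", "data": {"rows": [{"ax": 0,"ay": 0,"az": 0,"x": -0.0005,"y": -0.0036,"z": 0,"hand": 1},{"ax": 0,"ay": 0,"az": 0,"x": 0,"y": 0,"z": 0,"hand": 1},{"ax": 0,"ay": 0,"az": 0,"x": 0,"y": 0,"z": -0.003,"hand": 1},{"ax": 0,"ay": 0,"az": 0,"x": 0,"y": 0,"z": -0.002,"hand": 1},{"ax": 0,"ay": 0,"az": 0,"x": 0,"y": 0,"z": -0.001,"hand": 1},{"ax": 0,"ay": 0,"az": 0,"x": 0,"y": 0,"z": 0,"hand": 1},{"ax": 0,"ay": 0,"az": 0,"x": 0,"y": 0,"z": 0,"hand": 1},{"ax": 0,"ay": 0,"az": 0,"x": 0,"y": 0,"z": 0,"hand": 1}]}}

```text
time_s: 11.75
position: [0.5504, 0.2389, 0.0936]
ee_rot: [[0.914, -0.152, 0.376], [-0.14, -0.988, -0.06], [0.381, 0.002, -0.924]]
ft_force: [0.1, -0.1, -2.9]
width: 0.084
```

```bash
python3 st.py;python3 pred.py
```

```text
t 11.75 p [0.5504 0.2389 0.0936] F [ 0.05 -0.1  -2.93] M [ 0.09  0.77 -0.04] w 0.084
yaw x -8.681237643479115 z [ 0.3765 -0.0602 -0.9245] grasp [0.5526 0.2386 0.0881] q [-0.7977  0.8946  0.3673  1.9095 -0.2145  0.0825 -0.5441]
pitch 22.410613523274034 roll 0.14279656373181496 jawyaw -8.740125177617553
eye [0.6122 0.2284 0.1134] Xc 0.5703 Yc 0.3188
lip [0.5101 0.2439 0.0557] Xc 0.4670 Yc 0.3187
tilt 22.41 roll -0.14 yaw -8.74
```

Emit:
{"op": "play_rows", "data": {"rows": [{"ax": 0.23,"ay": 1.5,"az": 0,"x": 0,"y": 0,"z": -0.001,"hand": 1},{"ax": 0.23,"ay": 1.5,"az": 0,"x": 0,"y": 0,"z": -0.001,"hand": 1},{"ax": 0,"ay": 0,"az": 0,"x": 0,"y": 0,"z": -0.001,"hand": 1},{"ax": 0,"ay": 0,"az": 0,"x": 0,"y": 0,"z": -0.001,"hand": 1},{"ax": 0,"ay": 0,"az": 0,"x": 0,"y": 0,"z": 0,"hand": 1},{"ax": 0,"ay": 0,"az": 0,"x": 0,"y": 0,"z": 0,"hand": 1},{"ax": 0,"ay": 0,"az": 0,"x": 0,"y": 0,"z": 0,"hand": 1},{"ax": 0,"ay": 0,"az": 0,"x": 0,"y": 0,"z": 0,"hand": 1}]}}

```text
time_s: 12.75
position: [0.5499, 0.2393, 0.0894]
ee_rot: [[0.933, -0.151, 0.327], [-0.141, -0.989, -0.053], [0.331, 0.003, -0.943]]
ft_force: [0.4, 0.3, -3.4]
width: 0.084
```

```bash
python3 st.py;python3 pred.py;python3 sn.py c
python3 - <<'E'
import cv2
a=cv2.imread("pics/side_c_raw.png")
cv2.imwrite("pics/sc10.png",cv2.resize(a[180:240,280:355],None,fx=10,fy=10,interpolation=cv2.INTER_CUBIC))
E
```

```text
t 12.75 p [0.5499 0.2393 0.0894] F [ 0.43  0.34 -3.42] M [0.13 0.67 0.04] w 0.084
yaw x -8.62307963808904 z [ 0.3273 -0.0526 -0.9435] grasp [0.5518 0.239  0.0837] q [-0.7584  0.8941  0.3322  1.8657 -0.2066  0.1573 -0.5298]
pitch 19.358079962193294 roll 0.15887670652123173 jawyaw -8.67889835059504
eye [0.6126 0.2287 0.1058] Xc 0.5707 Yc 0.3192
lip [0.5076 0.2446 0.0536] Xc 0.4645 Yc 0.3189
tilt 19.36 roll -0.16 yaw -8.68
```

View pics/sc10.png

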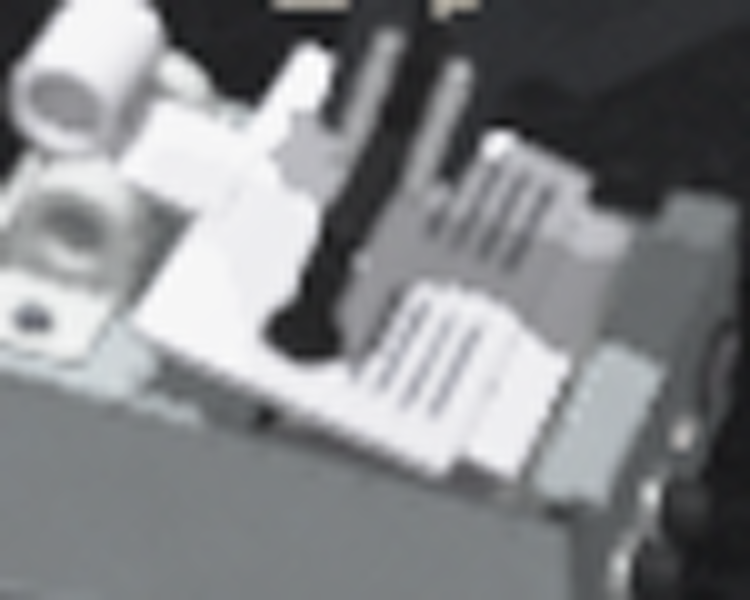

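Emit:
{"op": "play_rows", "data": {"rows": [{"ax": 0,"ay": 0,"az": 0,"x": 0,"y": 0,"z": -0.001,"hand": 1},{"ax": 0,"ay": 0,"az": 0,"x": -0.0015,"y": 0.0002,"z": -0.0002,"hand": 1},{"ax": 0,"ay": 0,"az": 0,"x": -0.0015,"y": 0.0002,"z": -0.0002,"hand": 1},{"ax": 0,"ay": 0,"az": 0,"x": -0.0015,"y": 0.0002,"z": -0.0002,"hand": 1},{"ax": 0,"ay": 0,"az": 0,"x": -0.0015,"y": 0.0002,"z": -0.0002,"hand": 1},{"ax": 0,"ay": 0,"az": 0,"x": 0,"y": 0,"z": 0,"hand": 1},{"ax": 0,"ay": 0,"az": 0,"x": 0,"y": 0,"z": 0,"hand": 1},{"ax": 0,"ay": 0,"az": 0,"x": 0,"y": 0,"z": 0,"hand": 1}]}}

```text
time_s: 13.85
position: [0.5434, 0.2402, 0.0875]
ee_rot: [[0.933, -0.151, 0.327], [-0.142, -0.989, -0.053], [0.331, 0.003, -0.943]]
ft_force: [0.3, -0.5, -2.9]
width: 0.085
```

```bash
python3 st.py;python3 pred.py;python3 sn.py d
python3 - <<'E'
import cv2
a=cv2.imread("pics/side_d_raw.png")
cv2.imwrite("pics/sd10.png",cv2.resize(a[180:240,280:355],None,fx=10,fy=10,interpolation=cv2.INTER_CUBIC))
E
```

```text
t 13.85 p [0.5434 0.2402 0.0875] F [ 0.32 -0.52 -2.87] M [ 0.11  0.56 -0.03] w 0.085
yaw x -8.626948296205406 z [ 0.3273 -0.0526 -0.9435] grasp [0.5454 0.2398 0.0818] q [-0.767   0.8935  0.3313  1.885  -0.2103  0.1403 -0.5339]
pitch 19.35699495646708 roll 0.15774887587083872 jawyaw -8.682367414035557
eye [0.6062 0.2295 0.1039] Xc 0.5642 Yc 0.3190
lip [0.5011 0.2454 0.0517] Xc 0.4580 Yc 0.3188
tilt 19.36 roll -0.16 yaw -8.68
```

View pics/sd10.png

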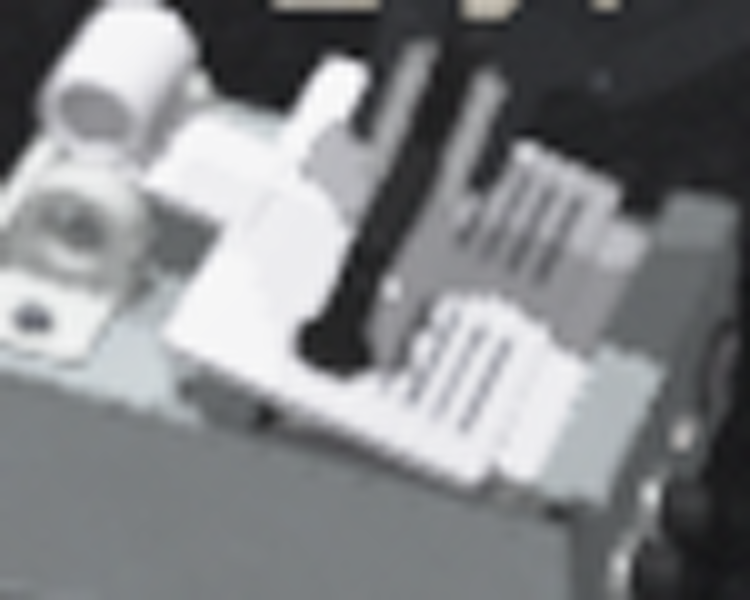

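Emit:
{"op": "play_rows", "data": {"rows": [{"ax": 0,"ay": 0,"az": 0,"x": -0.0012,"y": 0.0002,"z": -0.0002,"hand": 1},{"ax": 0,"ay": 0,"az": 0,"x": -0.0012,"y": 0.0002,"z": -0.0002,"hand": 1},{"ax": 0,"ay": 0,"az": 0,"x": -0.001,"y": 0.0001,"z": -0.0001,"hand": 1},{"ax": 0,"ay": 0,"az": 0,"x": -0.0005,"y": 0.0001,"z": 0,"hand": 1},{"ax": 0,"ay": 0,"az": 0,"x": 0,"y": 0,"z": 0,"hand": 1},{"ax": 0,"ay": 0,"az": 0,"x": 0,"y": 0,"z": 0,"hand": 1},{"ax": 0,"ay": 0,"az": 0,"x": 0,"y": 0,"z": 0,"hand": 1},{"ax": 0,"ay": 0,"az": 0,"x": 0,"y": 0,"z": 0,"hand": 1}]}}

```text
time_s: 14.95
position: [0.5393, 0.2408, 0.087]
ee_rot: [[0.933, -0.151, 0.327], [-0.142, -0.989, -0.053], [0.332, 0.003, -0.943]]
ft_force: [-0.0, -0.9, -3.2]
width: 0.087
```

```bash
python3 st.py;python3 pred.py;python3 sn.py e
python3 - <<'E'
import cv2
a=cv2.imread("pics/side_e_raw.png")
cv2.imwrite("pics/se10.png",cv2.resize(a[180:240,280:355],None,fx=10,fy=10,interpolation=cv2.INTER_CUBIC))
a=cv2.imread("pics/top_e_raw.png")
cv2.imwrite("pics/te10.png",cv2.resize(a[160:220,285:355],None,fx=10,fy=10,interpolation=cv2.INTER_CUBIC))
E
```

```text
t 14.95 p [0.5393 0.2408 0.087 ] F [-0.03 -0.91 -3.18] M [ 0.09  0.57 -0.05] w 0.087
yaw x -8.631138019571477 z [ 0.3274 -0.0526 -0.9434] grasp [0.5413 0.2405 0.0813] q [-0.7731  0.8921  0.3315  1.8968 -0.2126  0.131  -0.5366]
pitch 19.365650409161425 roll 0.1555171522577594 jawyaw -8.685799504155012
eye [0.6021 0.2301 0.1034] Xc 0.5601 Yc 0.3190
lip [0.4971 0.246  0.0513] Xc 0.4539 Yc 0.3188
tilt 19.37 roll -0.16 yaw -8.69
```

View pics/se10.png

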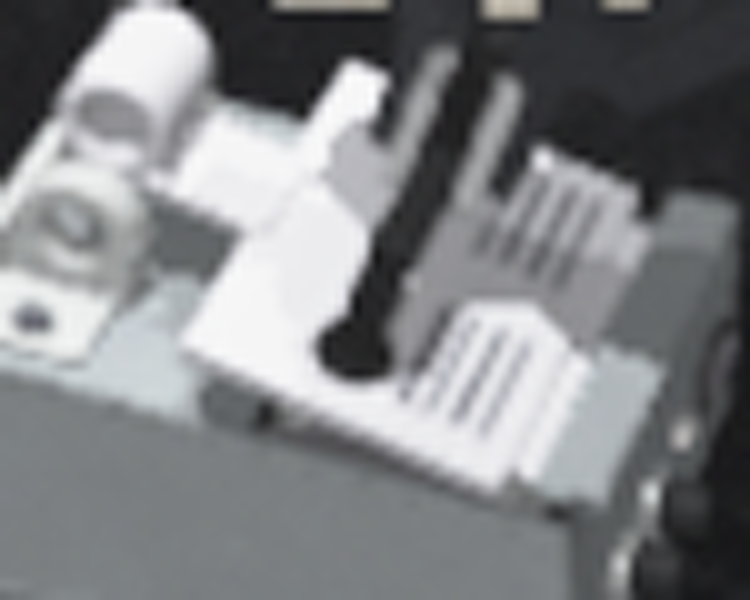

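View pics/te10.png

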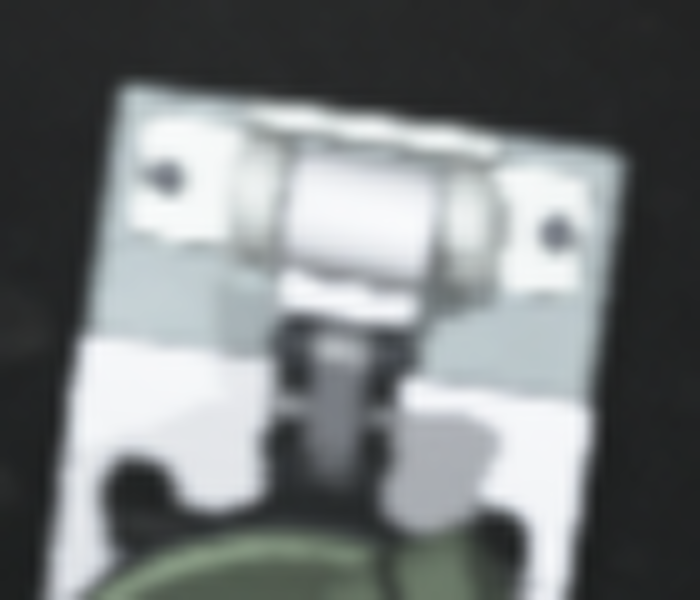

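Emit:
{"op": "play_rows", "data": {"rows": [{"ax": 0,"ay": 0,"az": 0,"x": -0.001,"y": 0.0001,"z": -0.0001,"hand": 1},{"ax": 0,"ay": 0,"az": 0,"x": 0,"y": 0,"z": 0,"hand": 1},{"ax": 0,"ay": 0,"az": 0,"x": -0.001,"y": 0.0001,"z": -0.0001,"hand": 1},{"ax": 0,"ay": 0,"az": 0,"x": 0,"y": 0,"z": 0,"hand": 1},{"ax": 0,"ay": 0,"az": 0,"x": -0.001,"y": 0.0002,"z": -0.0002,"hand": 1},{"ax": 0,"ay": 0,"az": 0,"x": 0,"y": 0,"z": 0,"hand": 1},{"ax": 0,"ay": 0,"az": 0,"x": 0,"y": 0,"z": 0,"hand": 1},{"ax": 0,"ay": 0,"az": 0,"x": 0,"y": 0,"z": 0,"hand": 1}]}}

```text
time_s: 16.05
position: [0.5362, 0.2412, 0.0866]
ee_rot: [[0.933, -0.151, 0.328], [-0.142, -0.989, -0.053], [0.332, 0.003, -0.943]]
ft_force: [1.0, -0.7, -4.5]
width: 0.082
```

```bash
python3 st.py;python3 pred.py
```

```text
t 16.05 p [0.5362 0.2412 0.0866] F [ 0.99 -0.71 -4.47] M [ 0.08  0.49 -0.03] w 0.082
yaw x -8.637947991812057 z [ 0.3277 -0.0526 -0.9433] grasp [0.5382 0.2409 0.081 ] q [-0.7777  0.891   0.3316  1.9059 -0.2145  0.1236 -0.5387]
pitch 19.382918468940318 roll 0.14999313230204023 jawyaw -8.690718681380869
eye [0.599  0.2305 0.1031] Xc 0.5570 Yc 0.3189
lip [0.494  0.2464 0.0509] Xc 0.4508 Yc 0.3187
tilt 19.38 roll -0.15 yaw -8.69
```

Emit:
{"op": "play_rows", "data": {"rows": [{"ax": 0,"ay": 0,"az": 0,"x": 0,"y": 0,"z": -0.0006,"hand": 1},{"ax": 0,"ay": 0,"az": 0,"x": 0,"y": 0,"z": 0,"hand": 1},{"ax": 0,"ay": 0,"az": 0,"x": -0.001,"y": 0.0001,"z": -0.0002,"hand": 1},{"ax": 0,"ay": 0,"az": 0,"x": 0,"y": 0,"z": 0,"hand": 1},{"ax": 0,"ay": 0,"az": 0,"x": -0.001,"y": 0.0002,"z": -0.0002,"hand": 1},{"ax": 0,"ay": 0,"az": 0,"x": 0,"y": 0,"z": 0,"hand": 1},{"ax": 0,"ay": 0,"az": 0,"x": 0,"y": 0,"z": 0,"hand": 1},{"ax": 0,"ay": 0,"az": 0,"x": 0,"y": 0,"z": 0,"hand": 1}]}}

```text
time_s: 17.05
position: [0.5357, 0.2413, 0.0864]
ee_rot: [[0.931, -0.152, 0.331], [-0.143, -0.988, -0.052], [0.335, 0.001, -0.942]]
ft_force: [2.6, -0.1, -2.7]
width: 0.088
```

```bash
python3 st.py;python3 pred.py;python3 sn.py f
python3 - <<'E'
import cv2
a=cv2.imread("pics/side_f_raw.png")
cv2.imwrite("pics/sf10.png",cv2.resize(a[180:240,280:355],None,fx=10,fy=10,interpolation=cv2.INTER_CUBIC))
E
```

```text
t 17.05 p [0.5357 0.2413 0.0864] F [ 2.56 -0.09 -2.74] M [-0.14 -0.24 -0.07] w 0.088
yaw x -8.704667870923513 z [ 0.331  -0.0522 -0.9422] grasp [0.5376 0.241  0.0807] q [-0.78    0.8913  0.3323  1.911  -0.2159  0.1156 -0.5402]
pitch 19.575148453976443 roll 0.0821546517019508 jawyaw -8.733881692752233
eye [0.5984 0.2306 0.103 ] Xc 0.5563 Yc 0.3189
lip [0.4936 0.2466 0.0505] Xc 0.4503 Yc 0.3188
tilt 19.58 roll -0.08 yaw -8.73
```

View pics/sf10.png

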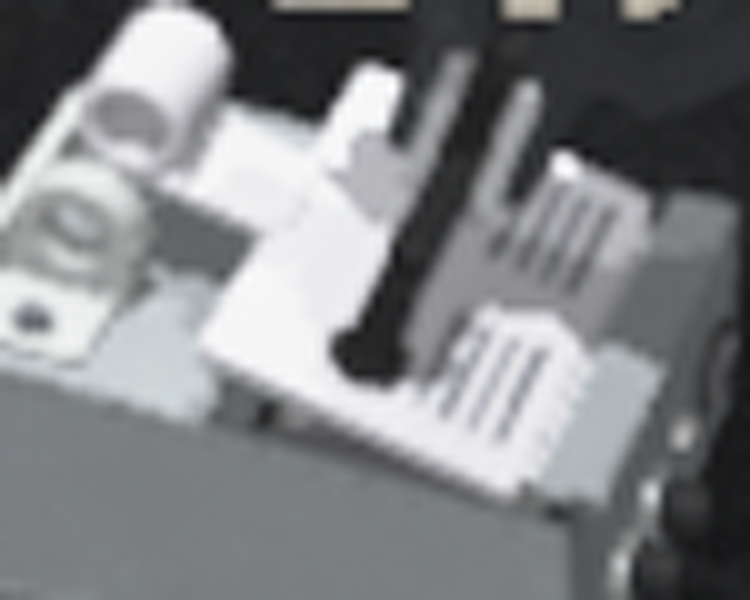

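Emit:
{"op": "play_rows", "data": {"rows": [{"ax": 0.18,"ay": 1.2,"az": 0,"x": 0.0009,"y": -0.0001,"z": -0.0007,"hand": 1},{"ax": 0.18,"ay": 1.2,"az": 0,"x": 0.0008,"y": -0.0001,"z": -0.0007,"hand": 1},{"ax": 0.18,"ay": 1.2,"az": 0,"x": 0.0008,"y": -0.0001,"z": -0.0008,"hand": 1},{"ax": 0.18,"ay": 1.2,"az": 0,"x": 0.0007,"y": -0.0001,"z": -0.0008,"hand": 1},{"ax": 0.18,"ay": 1.2,"az": 0,"x": 0.0007,"y": -0.0001,"z": -0.0008,"hand": 1},{"ax": 0,"ay": 0,"az": 0,"x": 0,"y": 0,"z": 0,"hand": 1},{"ax": 0,"ay": 0,"az": 0,"x": 0,"y": 0,"z": 0,"hand": 1},{"ax": 0,"ay": 0,"az": 0,"x": 0,"y": 0,"z": 0,"hand": 1}]}}

```text
time_s: 18.15
position: [0.5395, 0.2405, 0.082]
ee_rot: [[0.963, -0.152, 0.222], [-0.147, -0.988, -0.036], [0.225, 0.002, -0.974]]
ft_force: [3.4, -0.5, -2.3]
width: 0.086
```

```bash
python3 st.py;python3 pred.py
```

```text
t 18.15 p [0.5395 0.2405 0.082 ] F [ 3.4  -0.54 -2.31] M [-0.16 -0.15 -0.11] w 0.086
yaw x -8.703957625284247 z [ 0.2221 -0.0362 -0.9744] grasp [0.5408 0.2403 0.0762] q [-0.691   0.8944  0.264   1.7985 -0.2031  0.2963 -0.5042]
pitch 13.004284746124705 roll 0.12216431577951216 jawyaw -8.732171137584107
eye [0.6037 0.2296 0.0913] Xc 0.5617 Yc 0.3187
lip [0.4936 0.2464 0.0512] Xc 0.4504 Yc 0.3186
tilt 13.00 roll -0.12 yaw -8.73
```

Emit:
{"op": "play_rows", "data": {"rows": [{"ax": 0.18,"ay": 1.2,"az": 0,"x": 0.0007,"y": -0.0001,"z": -0.0009,"hand": 1},{"ax": 0.18,"ay": 1.2,"az": 0,"x": 0.0007,"y": -0.0001,"z": -0.0009,"hand": 1},{"ax": 0.18,"ay": 1.2,"az": 0,"x": 0.0006,"y": -0.0001,"z": -0.0009,"hand": 1},{"ax": 0,"ay": 0,"az": 0,"x": 0,"y": 0,"z": 0,"hand": 1},{"ax": 0,"ay": 0,"az": 0,"x": 0,"y": 0,"z": 0,"hand": 1},{"ax": 0,"ay": 0,"az": 0,"x": 0,"y": 0,"z": 0,"hand": 1},{"ax": 0,"ay": 0,"az": 0,"x": 0,"y": 0,"z": 0,"hand": 1},{"ax": 0,"ay": 0,"az": 0,"x": 0,"y": 0,"z": 0,"hand": 1}]}}

```text
time_s: 19.15
position: [0.5414, 0.2402, 0.0791]
ee_rot: [[0.976, -0.151, 0.156], [-0.149, -0.988, -0.027], [0.158, 0.003, -0.987]]
ft_force: [1.8, -1.5, -1.6]
width: 0.083
```

```bash
python3 st.py;python3 pred.py;python3 sn.py g
python3 - <<'E'
import cv2
a=cv2.imread("pics/side_g_raw.png")
cv2.imwrite("pics/sg10.png",cv2.resize(a[180:240,270:345],None,fx=10,fy=10,interpolation=cv2.INTER_CUBIC))
a=cv2.imread("pics/top_g_raw.png")
cv2.imwrite("pics/tg10.png",cv2.resize(a[160:220,285:355],None,fx=10,fy=10,interpolation=cv2.INTER_CUBIC))
E
```

```text
t 19.15 p [0.5414 0.2402 0.0791] F [ 1.8  -1.47 -1.61] M [-0.25 -0.18 -0.03] w 0.083
yaw x -8.67993654970184 z [ 0.1559 -0.0266 -0.9874] grasp [0.5423 0.24   0.0732] q [-0.6428  0.9048  0.2278  1.729  -0.2022  0.4032 -0.4819]
pitch 9.098018646344183 roll 0.15512810121688547 jawyaw -8.704778586553676
eye [0.606  0.2292 0.084 ] Xc 0.5641 Yc 0.3187
lip [0.4935 0.2463 0.0516] Xc 0.4503 Yc 0.3185
tilt 9.10 roll -0.16 yaw -8.70
```

View pics/sg10.png

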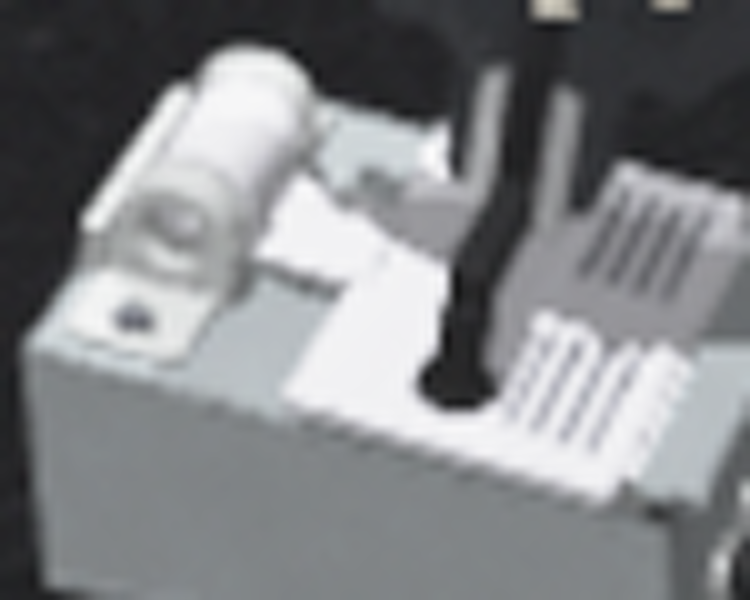

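View pics/tg10.png

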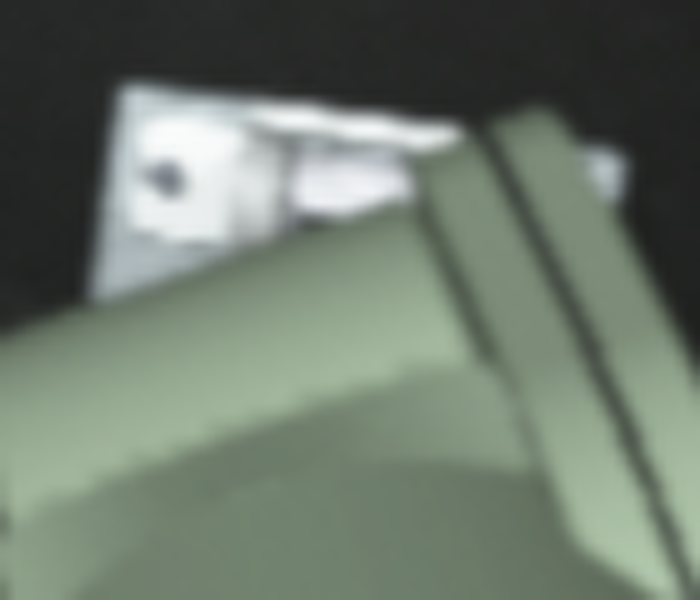

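Emit:
{"op": "play_rows", "data": {"rows": [{"ax": 0.1,"ay": 0.7,"az": 0,"x": 0.0004,"y": 0,"z": -0.0006,"hand": 1},{"ax": 0.1,"ay": 0.6,"az": 0,"x": 0.0003,"y": 0,"z": -0.0006,"hand": 1},{"ax": 0,"ay": 0,"az": 0,"x": 0,"y": 0,"z": -0.0006,"hand": 1},{"ax": 0,"ay": 0,"az": 0,"x": 0,"y": 0,"z": -0.0004,"hand": 1},{"ax": 0,"ay": 0,"az": 0,"x": 0,"y": 0,"z": 0,"hand": 1},{"ax": 0,"ay": 0,"az": 0,"x": 0,"y": 0,"z": 0,"hand": 1},{"ax": 0,"ay": 0,"az": 0,"x": 0,"y": 0,"z": 0,"hand": 1},{"ax": 0,"ay": 0,"az": 0,"x": 0,"y": 0,"z": 0,"hand": 1}]}}

```text
time_s: 20.25
position: [0.5417, 0.2401, 0.0785]
ee_rot: [[0.98, -0.152, 0.129], [-0.15, -0.988, -0.022], [0.131, 0.002, -0.991]]
ft_force: [-0.1, -1.3, 1.9]
width: 0.089
```

```bash
python3 st.py;python3 pred.py
```

```text
t 20.25 p [0.5417 0.2401 0.0785] F [-0.14 -1.29  1.85] M [-0.28 -0.   -0.04] w 0.089
yaw x -8.69910353661016 z [ 0.1293 -0.0219 -0.9914] grasp [0.5425 0.24   0.0725] q [-0.6247  0.9092  0.2142  1.702  -0.2033  0.4456 -0.4732]
pitch 7.532113750368788 roll 0.11844705120459198 jawyaw -8.714764947189147
eye [0.6064 0.2291 0.0815] Xc 0.5646 Yc 0.3187
lip [0.4931 0.2464 0.0522] Xc 0.4499 Yc 0.3186
tilt 7.53 roll -0.12 yaw -8.71
```

Emit:
{"op": "play_rows", "data": {"rows": [{"ax": 0,"ay": 0,"az": 0,"x": 0,"y": 0,"z": 0,"hand": 0.6},{"ax": 0,"ay": 0,"az": 0,"x": 0,"y": 0,"z": 0,"hand": 0.6},{"ax": 0,"ay": 0,"az": 0,"x": 0,"y": 0,"z": 0,"hand": 0.6},{"ax": 0,"ay": 0,"az": 0,"x": 0,"y": 0,"z": 0,"hand": 0.6},{"ax": 0,"ay": 0,"az": 0,"x": -0.0015,"y": 0,"z": 0.01,"hand": 0.6},{"ax": 0,"ay": 0,"az": 0,"x": -0.002,"y": 0,"z": 0.02,"hand": 0.6},{"ax": 0,"ay": 0,"az": 0,"x": -0.003,"y": 0,"z": 0.03,"hand": 0.6},{"ax": 0,"ay": 0,"az": 0,"x": -0.003,"y": 0,"z": 0.03,"hand": 0.6}]}}

```text
time_s: 21.25
position: [0.5307, 0.2402, 0.1712]
ee_rot: [[0.98, -0.151, 0.127], [-0.15, -0.988, -0.022], [0.129, 0.003, -0.992]]
ft_force: [0.3, -0.1, 0.5]
width: 0.4
```

```bash
python3 st.py
```

```text
t 21.25 p [0.5307 0.2402 0.1712] F [ 0.33 -0.09  0.53] M [ 0.01  0.13 -0.02] w 0.4
yaw x -8.677992752683613 z [ 0.1267 -0.0224 -0.9917] grasp [0.5315 0.2401 0.1652] q [-0.6637  0.7592  0.2675  1.6589 -0.1749  0.6451 -0.4938]
pitch 7.391978880367555 roll 0.17071062067193934 jawyaw -8.700139938515374
```

Emit:
{"op": "play_rows", "data": {"rows": [{"ax": 0,"ay": 1.5,"az": 4,"x": -0.016,"y": -0.009,"z": 0,"hand": 0.5},{"ax": 0,"ay": 1.5,"az": 5,"x": -0.02,"y": -0.01,"z": 0,"hand": 0.5},{"ax": 0,"ay": 1.5,"az": 5,"x": -0.022,"y": -0.011,"z": -0.01,"hand": 0.5},{"ax": 0,"ay": 1.5,"az": 5,"x": -0.022,"y": -0.011,"z": -0.02,"hand": 0.5},{"ax": 0,"ay": 1.3,"az": 5,"x": -0.02,"y": -0.01,"z": -0.025,"hand": 0.5},{"ax": 0,"ay": 0,"az": 0,"x": 0,"y": 0,"z": -0.02,"hand": 0.5},{"ax": 0,"ay": 0,"az": 0,"x": 0,"y": 0,"z": -0.015,"hand": 0.5},{"ax": 0,"ay": 0,"az": 0,"x": 0,"y": 0,"z": 0,"hand": 0.5}]}}

```text
time_s: 22.25
position: [0.4286, 0.1882, 0.0868]
ee_rot: [[0.96, 0.278, 0.006], [0.278, -0.96, 0.009], [0.008, -0.007, -1.0]]
ft_force: [-0.3, -1.0, 0.0]
width: 0.5
```

```bash
python3 st.py;python3 - <<'E'
from h import *
im=snapshot("side");cv2.imwrite("pics/side_h_raw.png",im)
cv2.imwrite("pics/sh.png",cv2.resize(im[120:240,260:410],None,fx=5,fy=5,interpolation=cv2.INTER_CUBIC))
im=snapshot("top");cv2.imwrite("pics/top_h_raw.png",im)
cv2.imwrite("pics/th.png",cv2.resize(im[150:290,270:410],None,fx=4,fy=4,interpolation=cv2.INTER_CUBIC))
E
```

```text
t 22.25 p [0.4286 0.1882 0.0868] F [-0.34 -0.95  0.05] M [-0.01 -0.04 -0.03] w 0.5
yaw x 16.15769599046889 z [ 0.0058  0.0094 -0.9999] grasp [0.4286 0.1883 0.0808] q [-0.4937  0.7961  0.0276  2.0232 -0.0824  0.314  -0.1142]
pitch 0.5151054476291763 roll -0.42495435599916953 jawyaw 16.161161257761602
```

View pics/sh.png

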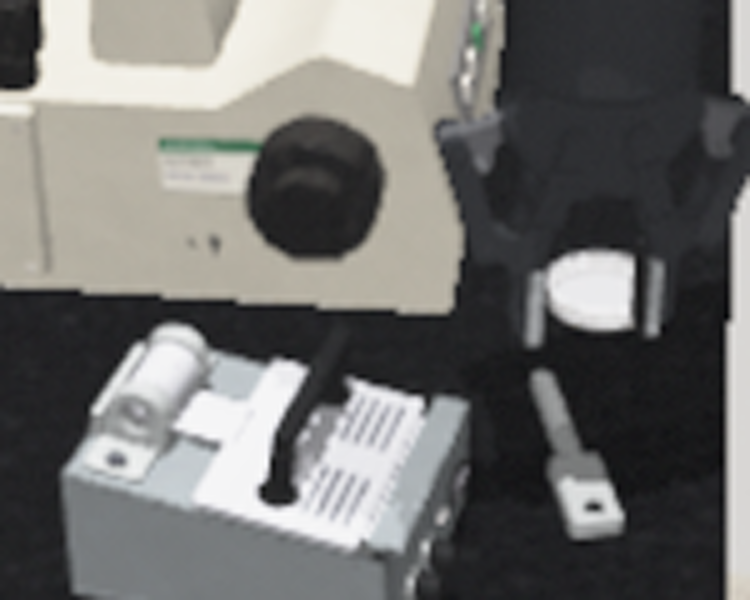

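View pics/th.png

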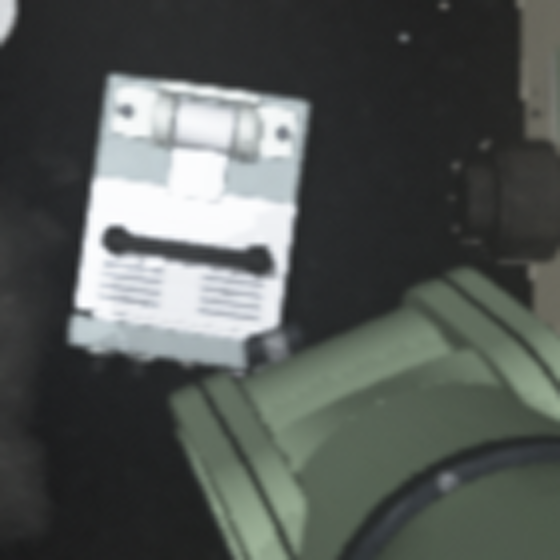

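Emit:
{"op": "play_rows", "data": {"rows": [{"ax": -0.5,"ay": 0.3,"az": -0.2,"x": -0.003,"y": -0.0022,"z": -0.01,"hand": 0.5},{"ax": 0,"ay": 0,"az": 0,"x": 0,"y": 0,"z": -0.015,"hand": 0.5},{"ax": 0,"ay": 0,"az": 0,"x": 0,"y": 0,"z": -0.015,"hand": 0.5},{"ax": 0,"ay": 0,"az": 0,"x": 0,"y": 0,"z": -0.012,"hand": 0.5},{"ax": 0,"ay": 0,"az": 0,"x": 0,"y": 0,"z": -0.005,"hand": 0.5},{"ax": 0,"ay": 0,"az": 0,"x": 0,"y": 0,"z": 0,"hand": 0.5},{"ax": 0,"ay": 0,"az": 0,"x": 0,"y": 0,"z": 0,"hand": 0.5},{"ax": 0,"ay": 0,"az": 0,"x": 0,"y": 0,"z": 0,"hand": 0.5}]}}

```text
time_s: 23.35
position: [0.4265, 0.1866, 0.0302]
ee_rot: [[0.961, 0.275, 0.005], [0.275, -0.961, 0.001], [0.005, 0.0, -1.0]]
ft_force: [-0.5, 0.9, -0.1]
width: 0.503
```

```bash
python3 st.py;python3 - <<'E'
from h import *
im=snapshot("side")
cv2.imwrite("pics/si.png",cv2.resize(im[160:240,340:420],None,fx=7,fy=7,interpolation=cv2.INTER_CUBIC))
for P in([.4256,.1861,.006],[.4256,.1861,.03],[.4256,.1861,.025]): print((proj("side",P)-[340,160])*7+3)
E
```

```text
t 23.35 p [0.4265 0.1866 0.0302] F [-0.46  0.87 -0.11] M [0.   0.08 0.01] w 0.503
yaw x 15.953370389514255 z [ 0.0047  0.0012 -1.    ] grasp [0.4265 0.1866 0.0242] q [-0.493   0.9133  0.02    2.0532 -0.0864  0.1711 -0.1173]
pitch 0.30672074955494916 roll 0.010749698024803389 jawyaw 15.953318109218941
[258.0208 421.1468]
[261.3359 360.5868]
[260.6383 373.3307]
```

View pics/si.png

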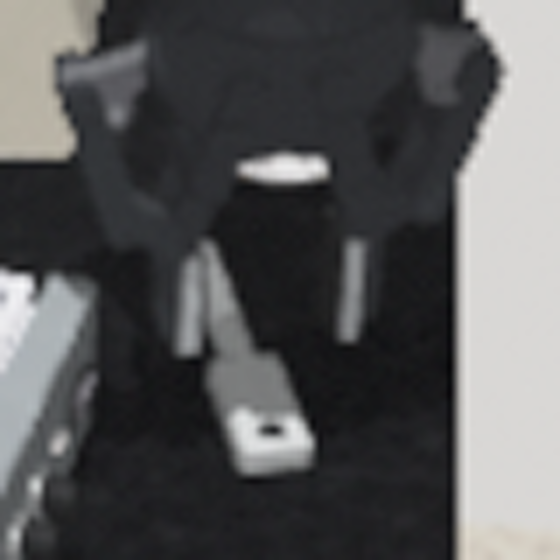

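Emit:
{"op": "play_rows", "data": {"rows": [{"ax": 0,"ay": 0,"az": 0,"x": -0.0009,"y": -0.0005,"z": -0.008,"hand": 0.6},{"ax": 0,"ay": 0,"az": 0,"x": 0,"y": 0,"z": -0.007,"hand": 0.6},{"ax": 0,"ay": 0,"az": 0,"x": 0,"y": 0,"z": -0.005,"hand": 0.6},{"ax": 0,"ay": 0,"az": 0,"x": 0,"y": 0,"z": 0,"hand": 0.6},{"ax": 0,"ay": 0,"az": 0,"x": 0,"y": 0,"z": 0,"hand": 0.6},{"ax": 0,"ay": 0,"az": 0,"x": 0,"y": 0,"z": 0,"hand": 0.6},{"ax": 0,"ay": 0,"az": 0,"x": 0,"y": 0,"z": 0,"hand": 0.6},{"ax": 0,"ay": 0,"az": 0,"x": 0,"y": 0,"z": 0,"hand": 0.6}]}}

```text
time_s: 24.4
position: [0.4256, 0.1861, 0.009]
ee_rot: [[0.961, 0.275, 0.005], [0.275, -0.961, 0.001], [0.005, 0.0, -1.0]]
ft_force: [0.2, -0.4, -1.4]
width: 0.403
```

```bash
python3 st.py;python3 - <<'E'
from h import *
im=snapshot("side")
cv2.imwrite("pics/sj.png",cv2.resize(im[170:240,340:420],None,fx=8,fy=8,interpolation=cv2.INTER_CUBIC))
for P in([.4256,.1861,.006],[.4256,.1861,.0],[.4256,.1861,.012]): print((proj("side",P)-[340,170])*8+3.5)
E
```

```text
t 24.4 p [0.4256 0.1861 0.009 ] F [ 0.24 -0.44 -1.36] M [0.04 0.02 0.01] w 0.403
yaw x 15.950543569892504 z [ 0.0051  0.0013 -1.    ] grasp [0.4257 0.1861 0.003 ] q [-0.4895  0.9583  0.014   2.0605 -0.0871  0.1182 -0.1167]
pitch 0.3299494233608942 roll 0.006069043485494579 jawyaw 15.950511817479212
[294.9524 401.3821]
[294.0201 418.4132]
[295.8906 384.2434]
```

View pics/sj.png

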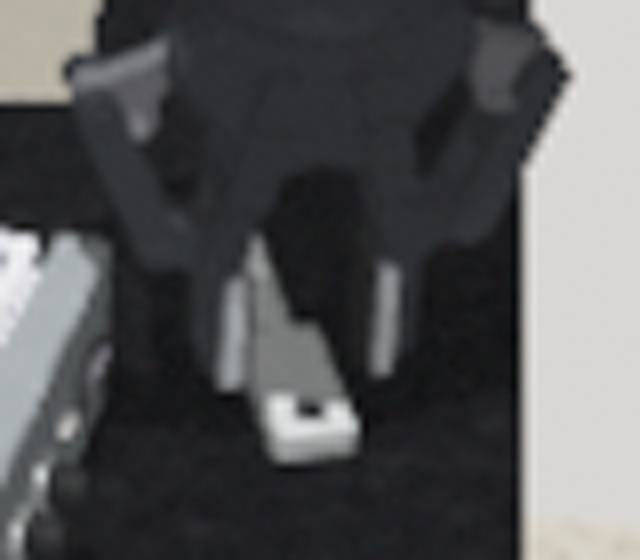

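Emit:
{"op": "play_rows", "data": {"rows": [{"ax": 0,"ay": 0,"az": 0,"x": 0.0015,"y": 0.0004,"z": -0.0025,"hand": 0.6},{"ax": 0,"ay": 0,"az": 0,"x": 0,"y": 0,"z": -0.0025,"hand": 0.6},{"ax": 0,"ay": 0,"az": 0,"x": 0,"y": 0,"z": -0.0015,"hand": 0.6},{"ax": 0,"ay": 0,"az": 0,"x": 0,"y": 0,"z": 0,"hand": 0.6},{"ax": 0,"ay": 0,"az": 0,"x": 0,"y": 0,"z": 0,"hand": 0.65},{"ax": 0,"ay": 0,"az": 0,"x": 0,"y": 0,"z": 0,"hand": 0.65},{"ax": 0,"ay": 0,"az": 0,"x": 0,"y": 0,"z": 0,"hand": 0.65},{"ax": 0,"ay": 0,"az": 0,"x": 0,"y": 0,"z": 0,"hand": 0.65}]}}

```text
time_s: 25.45
position: [0.4273, 0.1865, 0.002]
ee_rot: [[0.961, 0.275, 0.005], [0.275, -0.961, 0.001], [0.005, 0.0, -1.0]]
ft_force: [0.0, 0.3, 0.1]
width: 0.35
```

```bash
python3 st.py;python3 - <<'E'
from h import *
im=snapshot("side")
cv2.imwrite("pics/sk.png",cv2.resize(im[170:240,340:420],None,fx=8,fy=8,interpolation=cv2.INTER_CUBIC))
E
```

```text
t 25.45 p [0.4273 0.1865 0.002 ] F [0.03 0.26 0.06] M [ 0.03 -0.01 -0.02] w 0.35
yaw x 15.953573307666208 z [ 0.0051  0.0013 -1.    ] grasp [ 0.4273  0.1866 -0.004 ] q [-0.4881  0.9737  0.0127  2.0551 -0.0869  0.1081 -0.1162]
pitch 0.33379329134870556 roll 0.006627097960805067 jawyaw 15.953538232506347
```

View pics/sk.png

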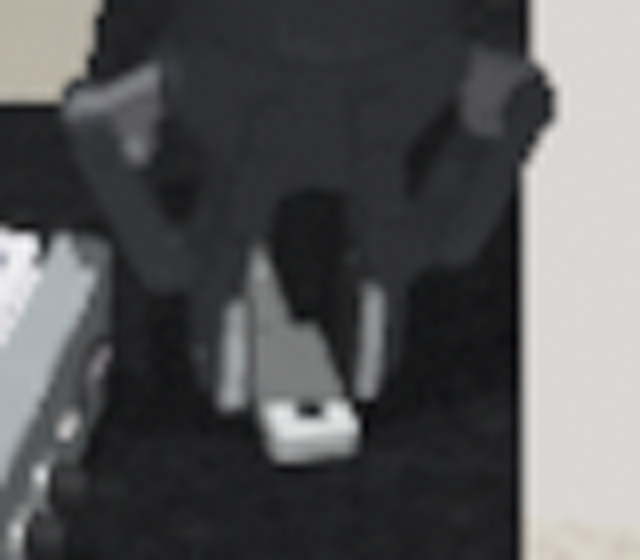

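Emit:
{"op": "play_rows", "data": {"rows": [{"ax": 0,"ay": 0,"az": 0,"x": 0,"y": 0,"z": -0.001,"hand": 1},{"ax": 0,"ay": 0,"az": 0,"x": 0,"y": 0,"z": 0,"hand": 1},{"ax": 0,"ay": 0,"az": 0,"x": 0,"y": 0,"z": 0,"hand": 1},{"ax": 0,"ay": 0,"az": 0,"x": 0,"y": 0,"z": 0,"hand": 1},{"ax": 0,"ay": 0,"az": 0,"x": 0,"y": 0,"z": 0,"hand": 1},{"ax": 0,"ay": 0,"az": 0,"x": 0,"y": 0,"z": 0.01,"hand": 1},{"ax": 0,"ay": 0,"az": 0,"x": 0,"y": 0,"z": 0.02,"hand": 1},{"ax": 0,"ay": 0,"az": 0,"x": 0,"y": 0,"z": 0.02,"hand": 1}], "newtons": 90}}

```text
time_s: 26.5
position: [0.4266, 0.1862, 0.0536]
ee_rot: [[0.962, 0.275, 0.004], [0.275, -0.962, 0.001], [0.004, 0.0, -1.0]]
ft_force: [-0.2, -0.0, -1.8]
width: 0.225
```

```bash
python3 st.py;python3 - <<'E'
from h import *
im=snapshot("side");cv2.imwrite("pics/side_l_raw.png",im)
cv2.imwrite("pics/sl.png",cv2.resize(im[140:230,330:420],None,fx=7,fy=6,interpolation=cv2.INTER_CUBIC))
E
```

```text
t 26.5 p [0.4266 0.1862 0.0536] F [-0.16 -0.01 -1.77] M [ 0.06 -0.01 -0.01] w 0.225
yaw x 15.933548254753665 z [ 0.0037  0.0008 -1.    ] grasp [0.4266 0.1862 0.0476] q [-0.4959  0.8641  0.0269  2.0446 -0.0852  0.2302 -0.1175]
pitch 0.24086621492402416 roll 0.015375087618217912 jawyaw 15.933489524807946
```

View pics/sl.png

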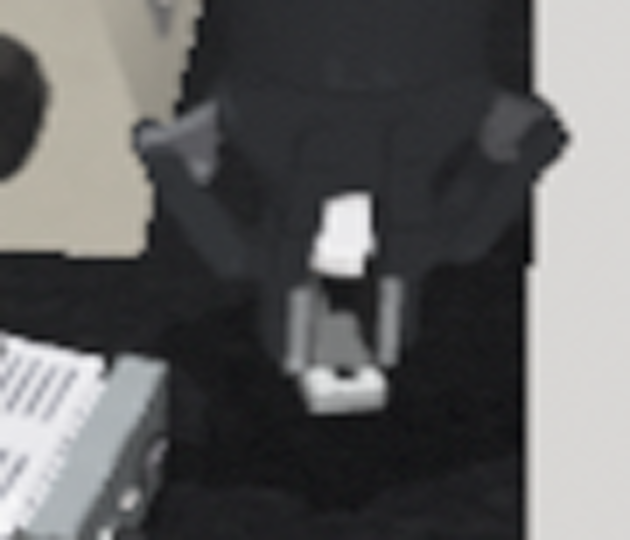

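Emit:
{"op": "play_rows", "data": {"rows": [{"ax": 0,"ay": 0,"az": 0,"x": 0,"y": 0,"z": 0.045,"hand": 1},{"ax": 0,"ay": 0,"az": 0,"x": 0,"y": 0.01,"z": 0.05,"hand": 1},{"ax": 0,"ay": 0,"az": -4,"x": 0.03,"y": 0.03,"z": 0.005,"hand": 1},{"ax": 0,"ay": 0,"az": -4,"x": 0.035,"y": 0.03,"z": 0,"hand": 1},{"ax": 0,"ay": 0,"az": -4,"x": 0.035,"y": 0.03,"z": 0,"hand": 1},{"ax": 0,"ay": 0,"az": -4,"x": 0.035,"y": 0.03,"z": 0,"hand": 1},{"ax": 0,"ay": 0,"az": -4,"x": 0.035,"y": 0.03,"z": 0,"hand": 1},{"ax": 0,"ay": 0,"az": -4,"x": 0.02,"y": 0.02,"z": 0,"hand": 1}]}}

```text
time_s: 27.55
position: [0.6205, 0.3707, 0.1632]
ee_rot: [[0.988, -0.153, 0.007], [-0.153, -0.988, 0.0], [0.007, -0.002, -1.0]]
ft_force: [-0.2, -0.3, -0.9]
width: 0.227
```

```bash
python3 st.py
```

```text
t 27.55 p [0.6205 0.3707 0.1632] F [-0.18 -0.27 -0.91] M [-0.06  0.04 -0.03] w 0.227
yaw x -8.817137181352848 z [ 0.0074  0.0005 -1.    ] grasp [0.6205 0.3707 0.1572] q [-0.6591  1.0471  0.2428  0.8926 -0.2203  1.2162 -0.6135]
pitch 0.416537360010701 roll -0.09203321816814371 jawyaw -8.816468092702873
```

Now lower to about bore height.

Emit:
{"op": "play_rows", "data": {"rows": [{"ax": 0,"ay": 0.4,"az": 0,"x": 0.005,"y": 0.004,"z": -0.015,"hand": 1},{"ax": 0,"ay": 0,"az": 0,"x": 0.004,"y": 0.003,"z": -0.02,"hand": 1},{"ax": 0,"ay": 0,"az": 0,"x": 0,"y": 0,"z": -0.02,"hand": 1},{"ax": 0,"ay": 0,"az": 0,"x": 0,"y": 0,"z": -0.015,"hand": 1},{"ax": 0,"ay": 0,"az": 0,"x": 0,"y": 0,"z": -0.008,"hand": 1},{"ax": 0,"ay": 0,"az": 0,"x": 0,"y": 0,"z": 0,"hand": 1},{"ax": 0,"ay": 0,"az": 0,"x": 0,"y": 0,"z": 0,"hand": 1},{"ax": 0,"ay": 0,"az": 0,"x": 0,"y": 0,"z": 0,"hand": 1}]}}

```text
time_s: 28.55
position: [0.6296, 0.3785, 0.0815]
ee_rot: [[0.988, -0.153, 0.0], [-0.153, -0.988, 0.0], [0.0, -0.0, -1.0]]
ft_force: [-0.4, -0.3, -0.4]
width: 0.225
```

```bash
python3 st.py
python3 - <<'E'
from h import *
im=snapshot("side");cv2.imwrite("pics/side_m_raw.png",im)
cv2.imwrite("pics/sm.png",cv2.resize(im[150:250,230:350],None,fx=6,fy=6,interpolation=cv2.INTER_CUBIC))
im=snapshot("top");cv2.imwrite("pics/top_m_raw.png",im)
cv2.imwrite("pics/tm.png",cv2.resize(im[150:250,240:350],None,fx=6,fy=6,interpolation=cv2.INTER_CUBIC))
s=read_state();R=s['ee_rot'];p=s['position']
g=p-R[:,2]*.0048
for n,P in(("tip",g+.1*R[:,1]),("grip",g),("should",g+.028*R[:,1]),("back",g-.022*R[:,1])):
    print(n,P,"top",(proj("top",P)-[240,150])*6+2.5,"side",(proj("side",P)-[230,150])*6+2.5)
E
```

```text
t 28.55 p [0.6296 0.3785 0.0815] F [-0.44 -0.3  -0.4 ] M [ 0.04  0.   -0.02] w 0.225
yaw x -8.820142004963612 z [ 0.0001  0.0004 -1.    ] grasp [0.6296 0.3785 0.0755] q [-0.6536  1.1583  0.2278  0.8935 -0.2334  1.1102 -0.6097]
pitch 0.004963771863499755 roll -0.021438429282790626 jawyaw -8.820140147664553
tip [0.6143 0.2797 0.0862] top [342.1155 171.2127] side [320.654  355.6082]
grip [0.6297 0.3786 0.0863] top [ 60.1838 130.7532] side [204.1009 534.3755]
should [0.6254 0.3509 0.0863] top [139.133  142.0831] side [238.784  481.1791]
back [0.633  0.4003 0.0863] top [ -1.8523 121.8505] side [175.608  578.0775]
```

View pics/sm.png

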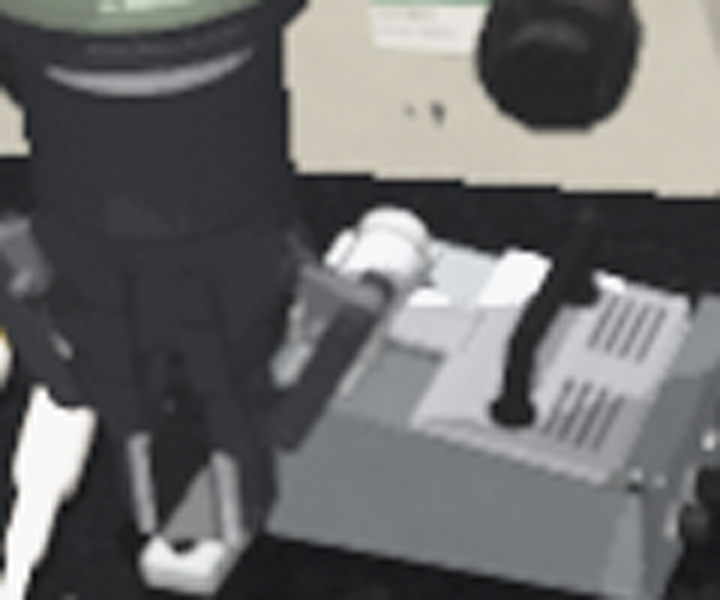

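View pics/tm.png

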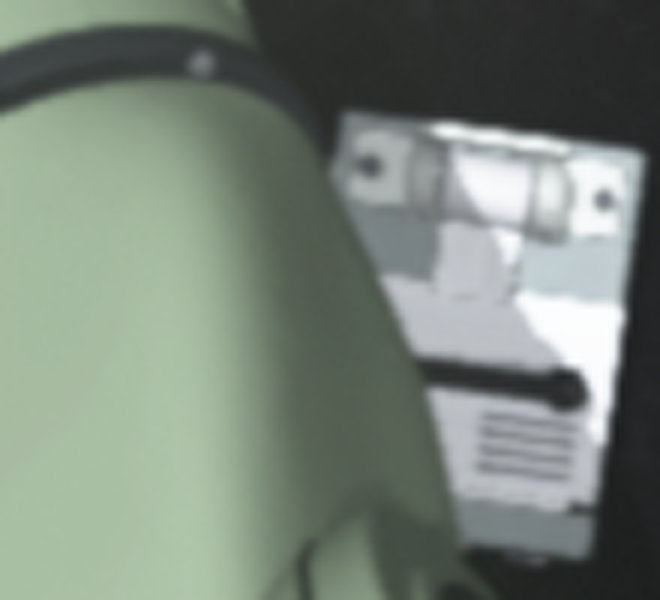

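Emit:
{"op": "play_rows", "data": {"rows": [{"ax": 0,"ay": 0,"az": 0,"x": 0,"y": 0,"z": -0.003,"hand": 1},{"ax": 0,"ay": 0,"az": 0,"x": -0.0006,"y": -0.0043,"z": -0.0015,"hand": 1},{"ax": 0,"ay": 0,"az": 0,"x": -0.0006,"y": -0.0043,"z": 0,"hand": 1},{"ax": 0,"ay": 0,"az": 0,"x": -0.0006,"y": -0.0043,"z": 0,"hand": 1},{"ax": 0,"ay": 0,"az": 0,"x": -0.0006,"y": -0.004,"z": 0,"hand": 1},{"ax": 0,"ay": 0,"az": 0,"x": 0,"y": 0,"z": 0,"hand": 1},{"ax": 0,"ay": 0,"az": 0,"x": 0,"y": 0,"z": 0,"hand": 1},{"ax": 0,"ay": 0,"az": 0,"x": 0,"y": 0,"z": 0,"hand": 1}]}}

```text
time_s: 29.65
position: [0.6273, 0.3602, 0.077]
ee_rot: [[0.988, -0.154, 0.001], [-0.154, -0.988, 0.001], [0.0, -0.001, -1.0]]
ft_force: [-0.2, -0.3, -0.7]
width: 0.228
```

```bash
cat > pin.py <<'E'
from cov import *
X=np.array([.9884,-.1521,0]);Y=np.array([.1521,.9884,0])
s=read_state();R=s['ee_rot'];p=s['position'];t=p-R[:,2]*.005+.1*R[:,1]
print("t",round(s['time_s'],2),"TCP",p,"Xc %.4f Yc %.4f"%(p@X,p@Y),"tip Xc %.4f Yc %.4f z %.4f"%(t@X,t@Y,t[2]),"F",s['ft_force'].round(1),"M",s['moment'].round(2),"dirX %.4f z %.4f"%(R[:,1]@X,R[2,1]),"w",round(s['width'],3))
E
python3 pin.py
python3 - <<'E'
from h import *
im=snapshot("side");cv2.imwrite("pics/side_n_raw.png",im)
cv2.imwrite("pics/sn.png",cv2.resize(im[150:250,230:350],None,fx=6,fy=6,interpolation=cv2.INTER_CUBIC))
im=snapshot("top");cv2.imwrite("pics/top_n_raw.png",im)
cv2.imwrite("pics/tn.png",cv2.resize(im[150:230,270:360],None,fx=8,fy=7,interpolation=cv2.INTER_CUBIC))
E
```

```text
t 29.65 TCP [0.6273 0.3602 0.077 ] Xc 0.5652 Yc 0.4514 tip Xc 0.5650 Yc 0.3514 z 0.0820 F [-0.2 -0.3 -0.7] M [ 0.01  0.03 -0.02] dirX -0.0016 z -0.0006 w 0.228
```

View pics/sn.png

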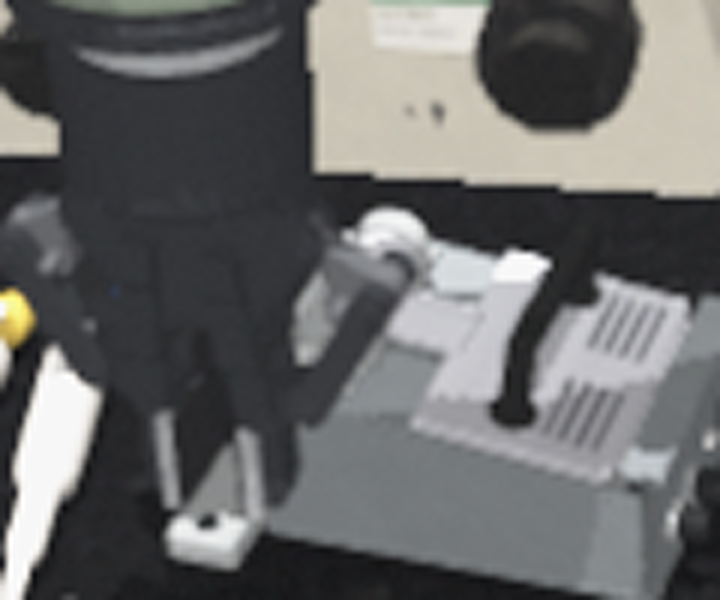

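View pics/tn.png

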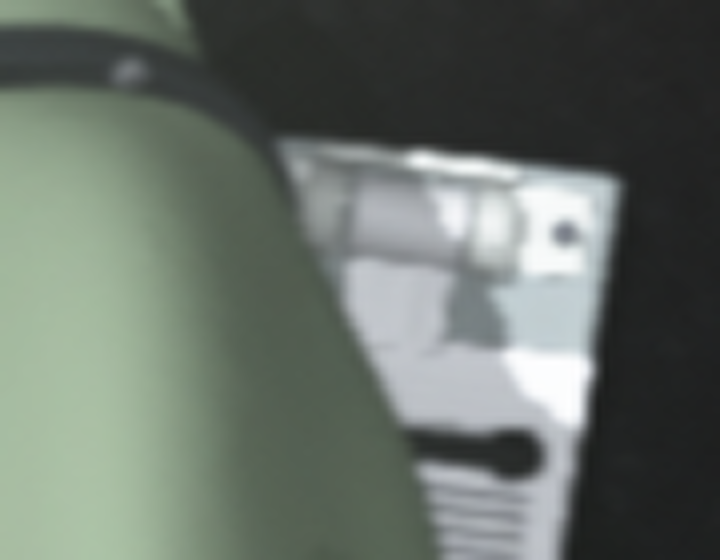

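Emit:
{"op": "play_rows", "data": {"rows": [{"ax": 0,"ay": 0,"az": 0,"x": -0.0004,"y": -0.003,"z": 0,"hand": 1},{"ax": 0,"ay": 0,"az": 0,"x": -0.0004,"y": -0.003,"z": 0,"hand": 1},{"ax": 0,"ay": 0,"az": 0,"x": -0.0004,"y": -0.003,"z": 0,"hand": 1},{"ax": 0,"ay": 0,"az": 0,"x": 0,"y": 0,"z": 0,"hand": 1},{"ax": 0,"ay": 0,"az": 0,"x": -0.0004,"y": -0.002,"z": 0,"hand": 1},{"ax": 0,"ay": 0,"az": 0,"x": 0,"y": 0,"z": 0,"hand": 1},{"ax": 0,"ay": 0,"az": 0,"x": 0,"y": 0,"z": 0,"hand": 1},{"ax": 0,"ay": 0,"az": 0,"x": 0,"y": 0,"z": 0,"hand": 1}]}}

```text
time_s: 30.75
position: [0.6261, 0.3485, 0.0774]
ee_rot: [[0.988, -0.153, 0.002], [-0.153, -0.988, 0.001], [0.002, -0.001, -1.0]]
ft_force: [1.0, 0.3, -0.2]
width: 0.229
```

```bash
python3 pin.py
```

```text
t 30.75 TCP [0.6261 0.3485 0.0774] Xc 0.5658 Yc 0.4397 tip Xc 0.5657 Yc 0.3397 z 0.0823 F [ 1.   0.3 -0.2] M [ 0.03 -0.33  0.12] dirX -0.0012 z -0.0010 w 0.229
```

Emit:
{"op": "play_rows", "data": {"rows": [{"ax": 0,"ay": 0,"az": 0,"x": 0.0007,"y": -0.0001,"z": 0,"hand": 1},{"ax": 0,"ay": 0,"az": 0,"x": 0,"y": 0,"z": 0,"hand": 1},{"ax": 0,"ay": 0,"az": 0,"x": -0.0004,"y": -0.0025,"z": 0,"hand": 1},{"ax": 0,"ay": 0,"az": 0,"x": -0.0004,"y": -0.0025,"z": 0,"hand": 1},{"ax": 0,"ay": 0,"az": 0,"x": -0.0004,"y": -0.0025,"z": 0,"hand": 1},{"ax": 0,"ay": 0,"az": 0,"x": 0,"y": 0,"z": 0,"hand": 1},{"ax": 0,"ay": 0,"az": 0,"x": 0,"y": 0,"z": 0,"hand": 1},{"ax": 0,"ay": 0,"az": 0,"x": 0,"y": 0,"z": 0,"hand": 1}]}}

```text
time_s: 31.75
position: [0.6254, 0.3402, 0.0773]
ee_rot: [[0.988, -0.153, 0.002], [-0.153, -0.988, 0.001], [0.001, -0.001, -1.0]]
ft_force: [1.9, -0.2, -0.5]
width: 0.223
```

```bash
python3 pin.py
```

```text
t 31.75 TCP [0.6254 0.3402 0.0773] Xc 0.5664 Yc 0.4314 tip Xc 0.5662 Yc 0.3314 z 0.0822 F [ 1.9 -0.2 -0.5] M [-0.01 -0.2   0.09] dirX -0.0014 z -0.0008 w 0.223
```

Emit:
{"op": "play_rows", "data": {"rows": [{"ax": 0,"ay": 0,"az": 0,"x": 0.0006,"y": -0.0001,"z": 0,"hand": 1},{"ax": 0,"ay": 0,"az": 0,"x": -0.0004,"y": -0.003,"z": 0,"hand": 1},{"ax": 0,"ay": 0,"az": 0,"x": -0.0004,"y": -0.003,"z": 0,"hand": 1},{"ax": 0,"ay": 0,"az": 0,"x": -0.0004,"y": -0.003,"z": 0,"hand": 1},{"ax": 0,"ay": 0,"az": 0,"x": -0.0002,"y": -0.002,"z": 0,"hand": 1},{"ax": 0,"ay": 0,"az": 0,"x": 0,"y": 0,"z": 0,"hand": 1},{"ax": 0,"ay": 0,"az": 0,"x": 0,"y": 0,"z": 0,"hand": 1},{"ax": 0,"ay": 0,"az": 0,"x": 0,"y": 0,"z": 0,"hand": 1}]}}

```text
time_s: 32.75
position: [0.6243, 0.3283, 0.0772]
ee_rot: [[0.988, -0.154, 0.001], [-0.154, -0.988, 0.0], [0.001, -0.001, -1.0]]
ft_force: [1.2, -0.7, -0.7]
width: 0.226
```

```bash
python3 pin.py
```

```text
t 32.75 TCP [0.6243 0.3283 0.0772] Xc 0.5672 Yc 0.4195 tip Xc 0.5670 Yc 0.3195 z 0.0822 F [ 1.2 -0.7 -0.7] M [-0.06 -0.1   0.06] dirX -0.0015 z -0.0006 w 0.226
```

Emit:
{"op": "play_rows", "data": {"rows": [{"ax": 0,"ay": 0,"az": 0,"x": -0.0003,"y": -0.003,"z": 0,"hand": 1},{"ax": 0,"ay": 0,"az": 0,"x": -0.0006,"y": -0.004,"z": 0,"hand": 1},{"ax": 0,"ay": 0,"az": 0,"x": -0.0006,"y": -0.004,"z": 0,"hand": 1},{"ax": 0,"ay": 0,"az": 0,"x": -0.0006,"y": -0.003,"z": 0,"hand": 1},{"ax": 0,"ay": 0,"az": 0,"x": -0.0003,"y": -0.002,"z": 0,"hand": 1},{"ax": 0,"ay": 0,"az": 0,"x": -0.0003,"y": -0.002,"z": 0,"hand": 1},{"ax": 0,"ay": 0,"az": 0,"x": -0.0003,"y": -0.002,"z": 0,"hand": 1},{"ax": 0,"ay": 0,"az": 0,"x": 0,"y": 0,"z": 0,"hand": 1}]}}

```text
time_s: 33.75
position: [0.621, 0.307, 0.0773]
ee_rot: [[0.988, -0.154, 0.001], [-0.154, -0.988, 0.001], [0.001, -0.001, -1.0]]
ft_force: [-0.3, -0.7, -0.3]
width: 0.225
```

```bash
python3 pin.py
```

```text
t 33.75 TCP [0.621  0.307  0.0773] Xc 0.5671 Yc 0.3979 tip Xc 0.5669 Yc 0.2979 z 0.0822 F [-0.3 -0.7 -0.3] M [-0.12 -0.   -0.02] dirX -0.0015 z -0.0008 w 0.225
```

Emit:
{"op": "play_rows", "data": {"rows": [{"ax": 0,"ay": 0,"az": 0,"x": -0.0005,"y": -0.003,"z": 0,"hand": 1},{"ax": 0,"ay": 0,"az": 0,"x": -0.0006,"y": -0.004,"z": 0,"hand": 1},{"ax": 0,"ay": 0,"az": 0,"x": -0.0006,"y": -0.004,"z": 0,"hand": 1},{"ax": 0,"ay": 0,"az": 0,"x": -0.0006,"y": -0.004,"z": 0,"hand": 1},{"ax": 0,"ay": 0,"az": 0,"x": -0.0005,"y": -0.003,"z": 0,"hand": 1},{"ax": 0,"ay": 0,"az": 0,"x": -0.0003,"y": -0.002,"z": 0,"hand": 1},{"ax": 0,"ay": 0,"az": 0,"x": 0,"y": 0,"z": 0,"hand": 1},{"ax": 0,"ay": 0,"az": 0,"x": 0,"y": 0,"z": 0,"hand": 1}]}}

```text
time_s: 34.75
position: [0.6177, 0.2857, 0.0774]
ee_rot: [[0.988, -0.154, 0.001], [-0.154, -0.988, 0.001], [0.001, -0.001, -1.0]]
ft_force: [0.8, 1.1, 0.1]
width: 0.224
```

```bash
python3 pin.py
```

```text
t 34.75 TCP [0.6177 0.2857 0.0774] Xc 0.5671 Yc 0.3763 tip Xc 0.5670 Yc 0.2763 z 0.0823 F [0.8 1.1 0.1] M [ 0.06  0.04 -0.09] dirX -0.0014 z -0.0011 w 0.224
```

Shoulder expected about 2–3 mm ahead; push on gently until there is force.

Emit:
{"op": "play_rows", "data": {"rows": [{"ax": 0,"ay": 0,"az": 0,"x": -0.0001,"y": -0.001,"z": 0,"hand": 1},{"ax": 0,"ay": 0,"az": 0,"x": -0.0001,"y": -0.001,"z": 0,"hand": 1},{"ax": 0,"ay": 0,"az": 0,"x": -0.0001,"y": -0.001,"z": 0,"hand": 1},{"ax": 0,"ay": 0,"az": 0,"x": -0.0001,"y": -0.0008,"z": 0,"hand": 1},{"ax": 0,"ay": 0,"az": 0,"x": 0,"y": 0,"z": 0,"hand": 1},{"ax": 0,"ay": 0,"az": 0,"x": 0,"y": 0,"z": 0,"hand": 1},{"ax": 0,"ay": 0,"az": 0,"x": 0,"y": 0,"z": 0,"hand": 1},{"ax": 0,"ay": 0,"az": 0,"x": 0,"y": 0,"z": 0,"hand": 1}]}}

```text
time_s: 35.75
position: [0.6173, 0.2829, 0.0776]
ee_rot: [[0.988, -0.153, 0.002], [-0.153, -0.988, 0.003], [0.001, -0.003, -1.0]]
ft_force: [-0.3, 2.3, 0.7]
width: 0.224
```

```bash
python3 pin.py
```

```text
t 35.75 TCP [0.6173 0.2829 0.0776] Xc 0.5671 Yc 0.3735 tip Xc 0.5671 Yc 0.2735 z 0.0823 F [-0.3  2.3  0.7] M [ 0.56 -0.04  0.01] dirX -0.0006 z -0.0028 w 0.224
```

Emit:
{"op": "play_rows", "data": {"rows": [{"ax": 0,"ay": 0,"az": 0,"x": -0.0001,"y": -0.0015,"z": 0,"hand": 1},{"ax": 0,"ay": 0,"az": 0,"x": -0.0002,"y": -0.002,"z": 0,"hand": 1},{"ax": 0,"ay": 0,"az": 0,"x": -0.0002,"y": -0.002,"z": 0,"hand": 1},{"ax": 0,"ay": 0,"az": 0,"x": -0.0002,"y": -0.002,"z": 0,"hand": 1},{"ax": 0,"ay": 0,"az": 0,"x": -0.0002,"y": -0.002,"z": 0,"hand": 1},{"ax": 0,"ay": 0,"az": 0,"x": -0.0002,"y": -0.002,"z": 0,"hand": 1},{"ax": 0,"ay": 0,"az": 0,"x": -0.0002,"y": -0.002,"z": 0,"hand": 1},{"ax": 0,"ay": 0,"az": 0,"x": -0.0002,"y": -0.002,"z": 0,"hand": 1}]}}

```text
time_s: 36.75
position: [0.6169, 0.2828, 0.0783]
ee_rot: [[0.989, -0.144, 0.011], [-0.145, -0.989, 0.027], [0.007, -0.028, -1.0]]
ft_force: [3.9, 13.1, -4.1]
width: 0.227
```

```bash
python3 pin.py; python3 sn.py p
```

```text
t 36.75 TCP [0.6169 0.2828 0.0783] Xc 0.5667 Yc 0.3733 tip Xc 0.5674 Yc 0.2732 z 0.0805 F [ 3.9 13.1 -4.1] M [ 2.78 -0.94  0.02] dirX 0.0076 z -0.0281 w 0.227
```

View pics/side_p.png

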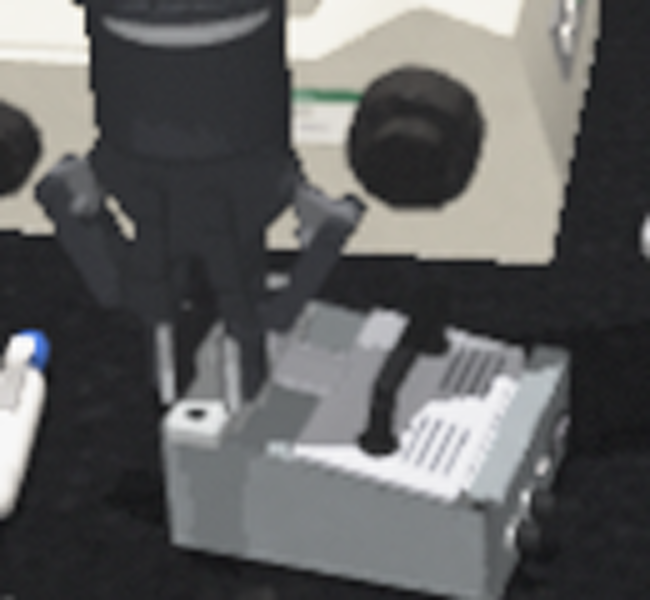

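View pics/top_p.png

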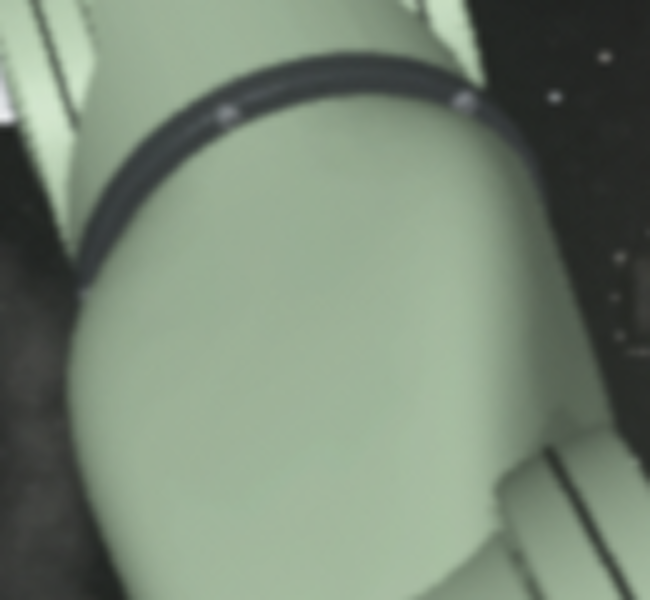

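Emit:
{"op": "play_rows", "data": {"rows": [{"ax": 0,"ay": 0,"az": 0,"x": 0,"y": 0,"z": 0,"hand": 1},{"ax": 0,"ay": 0,"az": 0,"x": 0,"y": 0,"z": 0,"hand": 1},{"ax": 0,"ay": 0,"az": 0,"x": 0,"y": 0,"z": 0,"hand": 0.55},{"ax": 0,"ay": 0,"az": 0,"x": 0,"y": 0,"z": 0,"hand": 0.55},{"ax": 0,"ay": 0,"az": 0,"x": 0,"y": 0,"z": 0,"hand": 0.55},{"ax": 0,"ay": 0,"az": 0,"x": 0,"y": 0,"z": 0,"hand": 0.55},{"ax": 0,"ay": 0,"az": 0,"x": 0,"y": 0,"z": 0,"hand": 0.55},{"ax": 0,"ay": 0,"az": 0,"x": 0,"y": 0,"z": 0,"hand": 0.55}]}}

```text
time_s: 37.85
position: [0.6168, 0.2816, 0.0781]
ee_rot: [[0.989, -0.145, 0.01], [-0.145, -0.989, 0.025], [0.006, -0.026, -1.0]]
ft_force: [0.5, 0.3, 1.1]
width: 0.447
```

Emit:
{"op": "play_rows", "data": {"rows": [{"ax": 0,"ay": 0,"az": 0,"x": 0,"y": 0,"z": 0.004,"hand": 0.55},{"ax": 0,"ay": 0,"az": 0,"x": 0,"y": 0,"z": 0.01,"hand": 0.55},{"ax": 0,"ay": 0,"az": 0,"x": 0,"y": 0,"z": 0.02,"hand": 0.55},{"ax": 0,"ay": 0,"az": 0,"x": 0,"y": 0.02,"z": 0.03,"hand": 0.55},{"ax": 0,"ay": 0,"az": 0,"x": -0.02,"y": 0.03,"z": 0.03,"hand": 0.55},{"ax": 0,"ay": 0,"az": 0,"x": -0.03,"y": 0.05,"z": 0.02,"hand": 0.55},{"ax": 0,"ay": 0,"az": 0,"x": -0.03,"y": 0.05,"z": 0,"hand": 0.55},{"ax": 0,"ay": 0,"az": 0,"x": -0.03,"y": 0.05,"z": 0,"hand": 0.55}]}}

```text
time_s: 38.85
position: [0.5063, 0.4824, 0.2018]
ee_rot: [[0.988, -0.153, 0.015], [-0.153, -0.988, 0.026], [0.011, -0.028, -1.0]]
ft_force: [0.4, 1.1, 0.1]
width: 0.452
```

```bash
python3 pin.py; python3 sn.py q
```

```text
t 38.85 TCP [0.5063 0.4824 0.2018] Xc 0.4271 Yc 0.5539 tip Xc 0.4270 Yc 0.4538 z 0.2040 F [0.4 1.1 0.1] M [-0.02  0.06  0.02] dirX -0.0006 z -0.0280 w 0.452
```

View pics/side_q.png

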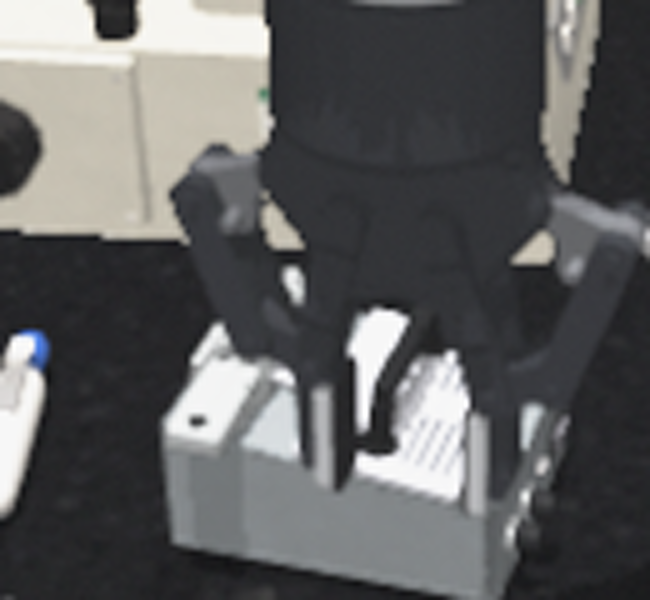

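View pics/top_q.png

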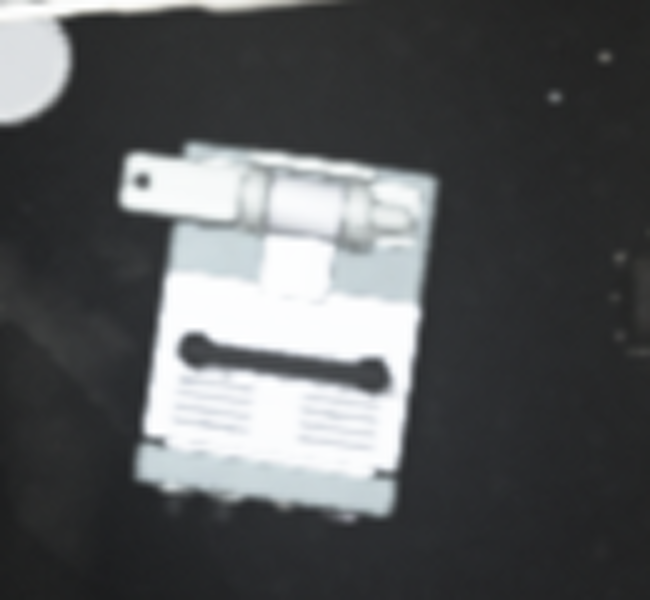

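The top view shows the pin through both lugs, with its tip past the right one at (405,218). The handle is up against the left lug at (240,195) and the lip is under the ledge. I'll check the dishes, then hand in.

Run:
```python
from h import *
a=cv2.imread("pics/top0.png").astype(int);b=cv2.imread("pics/top_q_raw.png").astype(int)
for n,(x,y) in(("dish",(418,265)),("dish_low",(261,151))):
    s=np.s_[y-16:y+17,x-16:x+17];print(n,abs(a[s]-b[s]).mean(),abs(a[s]-b[s]).max())
hand_in()
```

```text
dish 8.829201101928374 15
dish_low 8.826752372206917 15
the job is handed in; nothing more can be done
```

The battery case is closed and locked, and I handed the job in at about 39 s of the 61 s allowed.

**What I did:**
- I hooked the cover's lip under the ledge until it met the front wall.
- I swung the cover shut, so its eye dropped between the lugs.
- I pushed the pin through lug, eye and lug from the left until its shoulder met the bracket, at about 13 N. Then I let go and backed the arm away.

**Last checks:**
- **Final top view:** the pin goes through both lugs with its tip showing past the far one. The handle is against the near lug and the cover lies flat.
- **Shoulder position:** the shoulder stopped within 0.5 mm of where the lug face was measured.
- **Dishes:** pixels around both differ from the first picture only by the same small brightness change, so neither moved.
- **Forces:** none read above about 14 N at the end of any move.

**What disagreed:**
- **Finger length:** the fingertips appeared about 20 mm shorter than the stated overhang. My first grip on the cover closed on air above the handle, so I lowered the hand using the pictures and gripped again. I gripped the pin the same way.
- **Deck height:** the rear deck measured about 62 mm at its front edge and 70 mm at the rear, not a flat 62 mm.
- **Bore position:** contact with the pin showed the bore 1–2 mm further back than I first estimated, so I shifted the pin during insertion.

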